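# Pull out the loaf-stop stay to its next hole and fit the stop plate

### The arm

A 6-joint arm with a two-finger parallel gripper is mounted at the origin on the work surface. World frame = base frame: x ahead of the robot, y to its left, z up, the work surface at z = 0. Lengths are in m, angles in rad, forces in N, time in s.
With the tool pointing down it reaches from about 0.35 to 0.875 m from the base axis. Payload 15.5 kg.
Tool frame: the origin (TCP) lies midway between the tips of the shut fingers; the grasp point (between the pads) lies 19 mm behind it (env.hold_point_z is the z of the grasp point in the tool frame, in m); z points along the fingers, x is the direction in which the jaws open and shut, and the axes are right-handed (so a half turn about z gives the same grasp; the last joint's range is limited). The gripper opens to 85 mm and grips with 20 to 120 N. Pads are 22 mm wide; open, the fingers measure 114 mm over their backs; the gripper's body (76 mm by 85 mm) begins 54 mm behind the grasp point. The pads swing forward as they close: fully open they stand 13 mm farther back than shut.
Start: joints at [1.083, 0.494, 1.345, -0, 1.302, -0.096], TCP at [0.239, 0.578, 0.231] pointing down, gripper open.
Joint ranges: [-2.91, 2.91], [-0.82, 2.16], [0.22, 2.67], [-1.22, 4.37], [0.12, 2.79], [-3.08, 3.08]. Speed limits (rad/s): [1.89, 1.89, 2.57, 3.01, 3.01, 3.01].

### API

Orientations are given as a unit quaternion [w, x, y, z].
In Python, from rig import env, imaging, workorder gives the robot as it stands.
- The arm moves only by the tool carry_out, never from a script. Its argument "deltas" is a list of rows, each an object with "fingers": the opening, from 0 (shut) to 1 (fully open); "travel": the shift along the tool's x, y, z in mm, a list of three; "turn": the turn about the tool's z in degrees. In form: [{"fingers": fingers, "travel": [tx, ty, tz], "turn": turn}, ...]. A call has 1 to 12 rows; each row is the pose to reach, as a shift and turn from the pose commanded when the call began, along the tool's axes at that moment; what a row does not reach only later rows make up. A row lasts 1/10 s, in which the tool goes at most 50 mm and 8.59 degrees, less where a joint would pass 70% of its speed; a pose out of reach is approached as far as the arm can. A call with a gripper value outside its range is refused whole. The fingers move at their own pace and stop on an object; the grip force is fixed at half the most. Time passes only in rows, so rows that repeat a pose let the fingers close. It gives the time, the measured TCP pose, the force and the opening at its end, in the units of the state.
- env.sense(): the state, without advancing time (a new reading comes with each control period).
- imaging.capture(name): name is "side" or "top"; returns a dict with "frame" (420x560x3 uint8, red, green, blue), "fx", "fy", "cx", "cy" (pixels), "k1" (the pictures are not rectified: a ray, as slopes to the right and down, at radius r is drawn at 1 + k1 r^2 times it, then the intrinsics apply), "R" (3x3) and "t" (3): a world point X has camera coordinates R X + t. Camera axes: x right, y down, z forward; pixel columns grow to the right and rows downward; lengths in m; the calibration is good to about 2 mm. A picture is of the moment at which its call begins. There is no depth.
- workorder.job_done(): hands the job in, once; it reports no verdict.
The state is a dict: "clock": time; "joint_pos": joint angles; "qd": joint speeds; "joint_torque": joint torques, N m; "tcp_pos": TCP position; "tool_rot": TCP orientation; "ft_force": force on the tool from outside, world axes, zero at the start; "ft_torque": the same for the moment, N m; "width": finger opening in m.
Only numpy, scipy, OpenCV 4.12 (cv2) and the standard library are available. Lean on these libraries where they do the work, as an engineer would, in place of code of your own. Each camera call takes 0.05 s, during which the arm holds its last target.

### The job

Pull the sloping telescopic leg of the steel stand further out until its sprung button pops through the next hole up and locks. Then take the loaf-stop plate off the boards and lower it level over the two studs, keeping hold of it until it lies flat on both seats. Leave the loaves where they are and do not knock the tall sensor post.

Things in the scene. Friction and masses are not known exactly. Their poses are not given: they have to be found in the camera images.
- stand: Fixed bare-metal stand. Origin on the table midway between its two studs once the leg is locked; z up, y from sloping leg to upright post. Base plate 10 mm thick, x -20..160, y -100..100 mm. Upright post 30 mm square at y +75. The leg is in the plane y = -75, leans 30 deg, slides out along (-0.5, 0, 0.866). Fitted, the plate is centred on x = y = 0, its length along y, underside at z 220 mm.
- leg (a joint): How far the inner tube of the sloping leg is out of its fixed 32 mm square sleeve, in m: 0 at the lower hole, 0.060 at the upper one (the next hole up; 1.5 mm play when locked). Starts between the holes, 0.010 to 0.044. Slides stiffly, 10 to 15 N along the slope, and stays where left. The holes are in the sleeve face that looks up and to the stand's +x.
- button (a joint): Sprung round button, 10 mm thick, in the inner tube, in m: about 0 while it is hidden under the sleeve wall, 0.0115 when it has popped right through a hole; it then stands 7 mm proud and the leg cannot slide on either way.
- leg_grip (a point): Where to grip the leg: on a flat grip bar that moves with the inner tube and sticks out towards the stand's -y. Axes: z along the slide direction, out and up (30 deg from vertical), y along the bar, x square to its flat faces. Bar 14 mm thick (x), in z from 17 mm under to 13 mm above this point, 85 mm long (y); this point is 70 mm from the tube's axis and 26 mm from the bar's free end.
- leg_seat (a point): Centre of the top of the flat round seat (40 mm across) at the leg's upper end; it moves with the leg. From it rises a vertical stud, 12 mm thick, 25 mm high, tapered in its top 6 mm.
- post_seat (a point): Centre of the top of the same kind of seat on the upright post, 220 mm above the table, with the same stud, 12 mm thick, 25 mm high. With the leg locked in its upper hole the two seats are level and 150 mm apart.
- plate_fin (a point): Centre of the upright fin of the loose loaf-stop plate (aluminium, 0.5 kg). Plate 80 (x) by 210 (y) by 8 mm with two round 16 mm through holes at y -75 and +75. Fin on its middle: 12 mm thick (x), 90 long (y), 45 high; grip it across its thickness. This point is 30.5 mm above the plate's underside, 22.5 below the fin's top. Same either way round. Starts flat on the boards.
- boards: Fixed stack of wooden boards, 160 mm (x) by 240 mm (y), top 40 mm above the table; origin under its middle.
- loaf_a_mid (a point): Middle of a loose bread loaf, about 200 mm long (x), 88 mm wide, 80 mm high, lying between the stand and the boards; to be left alone. This point is 36 mm above the table.
- loaf_b_mid (a point): Middle of a second loaf of the same size, lying beyond the sensor post; to be left alone.
- sensor_post: Slim upright post of a light sensor, fixed, 22 mm thick with a 30 by 36 mm head, 420 mm high on a foot of 60 mm diameter; origin on the table at its axis. Stands between stand and boards, farther from the robot than loaf_a. Not to be knocked.
There are look-alikes about, which are no part of the job. Of the things shaped like the part that bears plate_fin, the aluminium one is meant.

How it is judged:
By the outcome, as a careful person would: the job done as asked, in the order asked, and still so for the second after the job is handed in, with the robot touching nothing.
It also fails if it takes over 64 s, if anything falls off the work surface, if the arm or the gripper's body presses on something with over 40 N, if the wrist force passes 120 N, or if a joint passes its speed limit or range.

## Working session

There is one attempt and no reset: what is moved stays moved. The work goes in short steps, Python scripts to look and compute and a tool call to move; the robot and the scene stay as the last step left them, time stands still between calls to the robot, and variables do not carry over. Pictures are saved under pics/ and viewed, and the job is handed in when it is done.

Besides the shell and the picture viewer there is one more tool, called after ">>>" by a JSON object that holds its "name" and its "arguments", one argument or row to a line. carry_out: Moves the arm, as the interface text tells. Its arguments: {"type":"object","properties":{"deltas":{"type":"array","items":{"type":"object","properties":{"fingers":{"type":"number"},"travel":{"type":"array","items":{"type":"number"}},"turn":{"type":"number"}}}}},"required":["deltas"]}

```bash
ls; mkdir -p pics
python3 - <<'E'
from rig import env, imaging, workorder
import cv2,numpy as np
s=env.sense(); print({k:np.round(v,4).tolist() for k,v in s.items()}, env.hold_point_z)
for n in ("side","top"):
    c=imaging.capture(n); cv2.imwrite(f"pics/{n}0.png",c["frame"][:,:,::-1])
    print(n,{k:np.round(v,4).tolist() for k,v in c.items() if k!="frame"}, "pos",np.round(-np.array(c["R"]).T@c["t"],3))
E
```

```text
pics
{'clock': 0.0, 'joint_pos': [1.0835, 0.4942, 1.3462, -0.0, 1.3025, -0.0954], 'qd': [-0.0013, 0.0004, -0.0001, 0.0007, -0.0004, -0.0014], 'joint_torque': [0.0016, -88.2167, -38.3852, 0.0001, 0.0102, 0.0], 'tcp_pos': [0.2385, 0.5773, 0.2307], 'tool_rot': [0.0003, 0.8312, 0.5559, -0.0006], 'ft_force': [0.1568, 0.1729, -0.6315], 'ft_torque': [0.004, -0.0559, 0.0035], 'width': 0.0853} -0.0187
side {'fx': 476.0842, 'fy': 476.0842, 'cx': 283.256, 'cy': 211.4391, 'k1': -0.1382, 'R': [[0.9549, -0.2968, -0.0064], [-0.1534, -0.475, -0.8665], [0.2542, 0.8284, -0.4992]], 't': [-0.4986, 0.1798, 1.0632]} pos [ 0.234 -0.943  0.683]
top {'fx': 463.075, 'fy': 463.075, 'cx': 270.5381, 'cy': 215.1136, 'k1': 0.0368, 'R': [[-0.0006, -1.0, -0.0094], [-0.999, 0.0011, -0.0452], [0.0452, 0.0093, -0.9989]], 't': [-0.0276, 0.5008, 1.1778]} pos [ 0.447 -0.039  1.199]
```

View pics/side0.png

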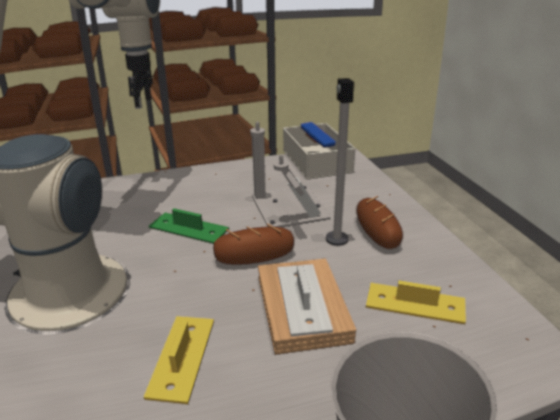

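View pics/top0.png

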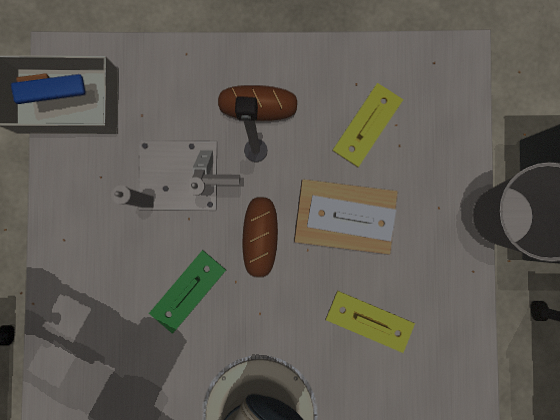

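Side view: the white plate with the fin on the boards (303,290) is the aluminium one. The yellow plates at (181,357) and (416,301) and the green one at (189,226) are look-alikes. Stand is at (285,180) and the sensor post at (340,160). I'll enlarge.

```bash
cat > h.py <<'E'
import numpy as np, cv2
from scipy.optimize import least_squares
from rig import env, imaging
def crop(c,x0,y0,x1,y1,s,name):
    f=c["frame"][y0:y1,x0:x1,::-1]; f=cv2.resize(f,None,fx=s,fy=s,interpolation=cv2.INTER_CUBIC)
    f=cv2.convertScaleAbs(f,alpha=1.3,beta=10)
    for x in range((x0+9)//10*10,x1,10):
        cv2.line(f,(int((x-x0+.5)*s),0),(int((x-x0+.5)*s),6 if x%50 else 14),(0,255,255),1)
        if x%20==0: cv2.putText(f,str(x),(int((x-x0+.5)*s)-10,24),0,.38,(0,0,255),1)
    for y in range((y0+9)//10*10,y1,10):
        cv2.line(f,(0,int((y-y0+.5)*s)),(6,int((y-y0+.5)*s)),(0,255,255),1)
        if y%20==0: cv2.putText(f,str(y),(8,int((y-y0+.5)*s)+4),0,.38,(0,0,255),1)
    cv2.imwrite(f"pics/{name}.png",f)
def proj(c,X):
    p=np.atleast_2d(X)@np.array(c["R"]).T+c["t"]; s=p[:,:2]/p[:,2:]
    s=s*(1+c["k1"]*(s**2).sum(1,keepdims=True))
    return s*[c["fx"],c["fy"]]+[c["cx"],c["cy"]]
def tri(obs,x0=(0.6,0,0.1)):
    r=least_squares(lambda X:np.concatenate([proj(c,X)[0]-uv for c,uv in obs]),x0)
    return r.x,np.sqrt((r.fun**2).mean())
def onz(c,uv,z):
    r=least_squares(lambda X:proj(c,[X[0],X[1],z])[0]-uv,(0.6,0)); return np.array([*r.x,z])
E
python3 - <<'E'
from h import *
s=imaging.capture("side");t=imaging.capture("top")
crop(s,235,110,355,250,5,"s_st"); crop(t,105,130,255,220,5,"t_st")
crop(s,250,250,360,350,6,"s_pl"); crop(t,290,170,405,260,6,"t_pl")
E
```

```text
(no output)
```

View pics/s_st.png

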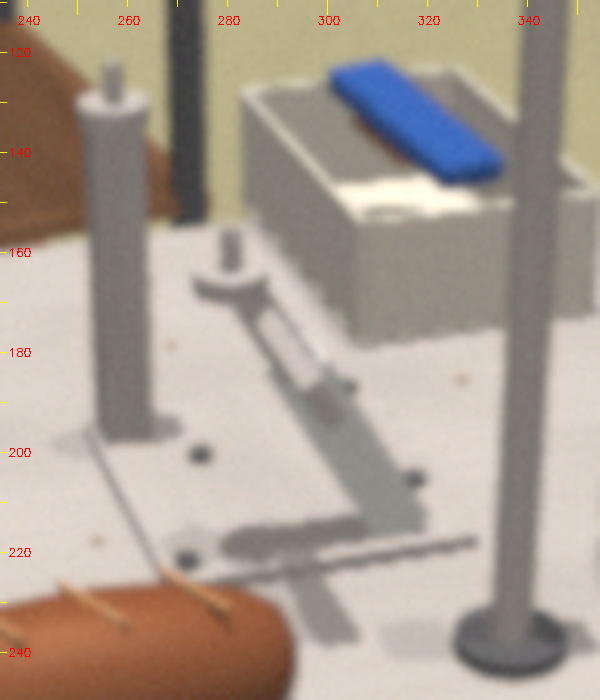

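View pics/t_st.png

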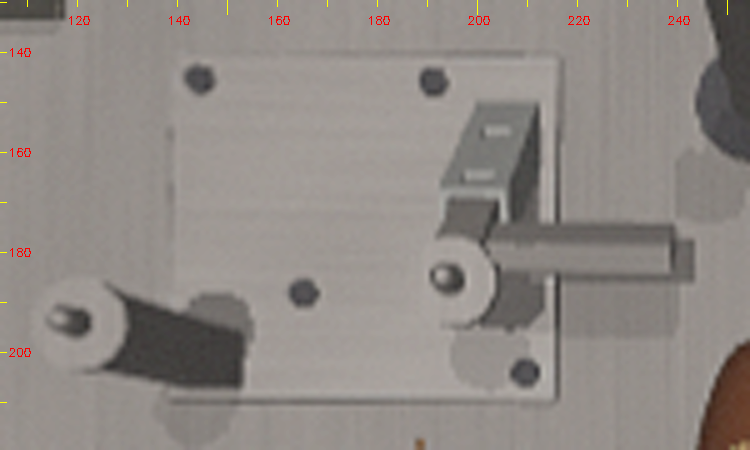

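View pics/s_pl.png

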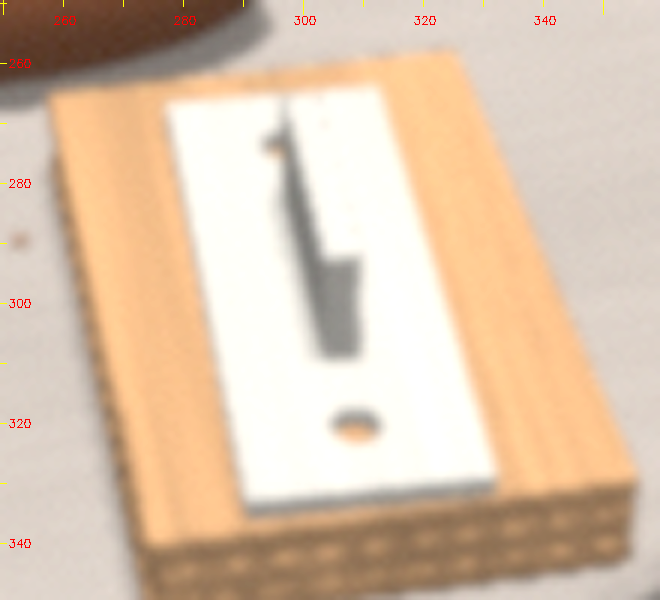

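View pics/t_pl.png

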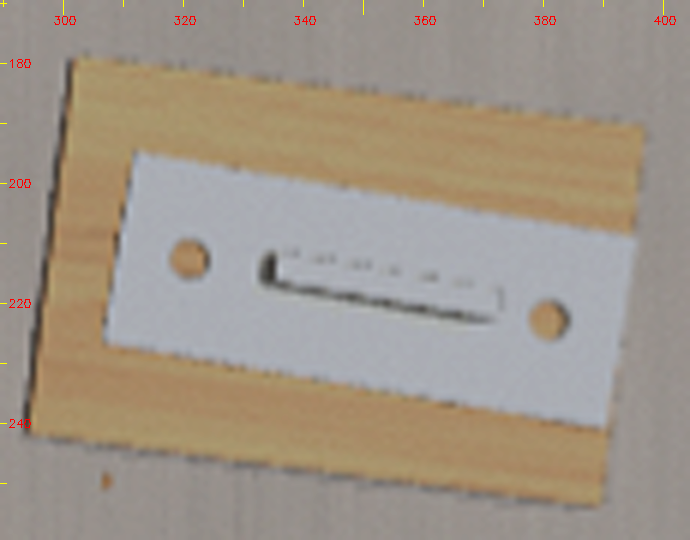

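Run:
```python
from h import *
s=imaging.capture("side");t=imaging.capture("top")
for n,a,b in [("post seat",(257,130),(120.7,194.5)),("post stud",(257,122),(116.8,193.2)),("leg seat",(280.7,165),(196.3,185.5)),("leg stud",(280.5,156),(193.2,184.8))]:
    X,r=tri([(s,a),(t,b)]); print(n,X.round(4),r.round(2))
for n,a,b in [("hole far",(308.5,320),(380.5,223)),("hole near",(296,274),(321,213))]:
    X,r=tri([(s,a),(t,b)]); print(n,X.round(4),r.round(2))
for uv in [(139.5,141.5),(216,141.5),(216,210),(140,210)]: print("base",onz(t,uv,.01).round(4))
def P(p,e): # stand pts
    c,sn=np.cos(p[2]),np.sin(p[2]); R=np.array([[c,-sn,0],[sn,c,0],[0,0,1]])
    return np.array(e)@R.T+[p[0],p[1],0]
def f(p):
    d=(p[3]-.06)*np.array([-.5,0,.866])
    q=P(p,[[0,.075,.22],[0,.075,.245],np.array([0,-.075,.22])+d,np.array([0,-.075,.245])+d])
    b=P(p,[[.16,.1,.01],[.16,-.1,.01],[-.02,-.1,.01],[-.02,.1,.01]])
    return np.concatenate([(proj(s,q)-[(257,130),(257,122),(280.7,165),(280.5,156)]).ravel(),(proj(t,q)-[(120.7,194.5),(116.8,193.2),(196.3,185.5),(193.2,184.8)]).ravel(),(proj(t,b)-[(139.5,141.5),(216,141.5),(216,210),(140,210)]).ravel()])
r=least_squares(f,[.5,.2,0,.03]); print("stand",r.x.round(4),r.fun.round(1))
# plate: fit on z=.048 (holes, corners) 
pts=np.array([[-.04,-.105],[-.04,.105],[.04,.105],[.04,-.105]])
tc=[(391.5+0,241),(306.5,227),(312,195),(395.5,208.5)]
h=[(0,-.075),(0,.075)]
def g(p):
    q=P(p,[[a,b,p[3]] for a,b in list(pts)+h])
    k=P(p,[[a,b,p[3]] for a,b in h])
    return np.concatenate([(proj(t,q)-(tc+[(380.5,223),(321,213)])).ravel(),(proj(s,k)-[(308.5,320),(296,274)]).ravel()])
r=least_squares(g,[.5,-.2,0,.048]); print("plate",r.x.round(4),r.fun.round(1))
for n,a,b in [("loafA",(254,246),(260,237)),("sensor base",(338,238),(255,153)),("sensor top",(345,85),(246,105))]:
    print(n,tri([(s,a),(t,b)]))
```

```text
post seat [0.5357 0.288  0.2183] 0.07
post stud [0.5364 0.2883 0.2417] 0.1
leg seat [0.5592 0.1358 0.173 ] 0.15
leg stud [0.5587 0.1382 0.1972] 0.08
hole far [ 0.4797 -0.3012  0.0456] 0.09
hole near [ 0.5041 -0.154   0.0444] 0.09
base [0.6918 0.3107 0.01  ]
base [0.6917 0.113  0.01  ]
base [0.5142 0.1123 0.01  ]
base [0.5144 0.3076 0.01  ]
stand [ 0.5337  0.2117 -0.0077  0.007 ] [-0.5 -0.3 -0.8 -0.9  0.3 -0.5  0.4 -0.4  0.4  0.5  0.3  0.8 -0.4 -0.1
  0.7 -0.6  0.1 -1.   1.  -0.5  0.2  0.5 -1.6 -0. ]
plate [ 0.492  -0.2284 -0.1631  0.0459] [-0.8 -0.3  0.2 -0.  -0.2  0.3  0.   0.4  0.5 -0.2  0.2  0.1  0.1  0.3
  0.2 -0.5]
loafA (array([ 0.44591789, -0.00191161,  0.03238582]), np.float64(0.3356885656310011))
sensor base (array([0.66878476, 0.0105126 , 0.00237091]), np.float64(1.652361721455183))
sensor top (array([0.67290791, 0.01097405, 0.4057288 ]), np.float64(0.4198339090257514))
```

Run:
```python
from h import *
s=imaging.capture("side");t=imaging.capture("top")
crop(s,268,150,328,200,12,"s_bar"); crop(t,185,160,255,205,11,"t_bar")
```

```text
(no output)
```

View pics/s_bar.png

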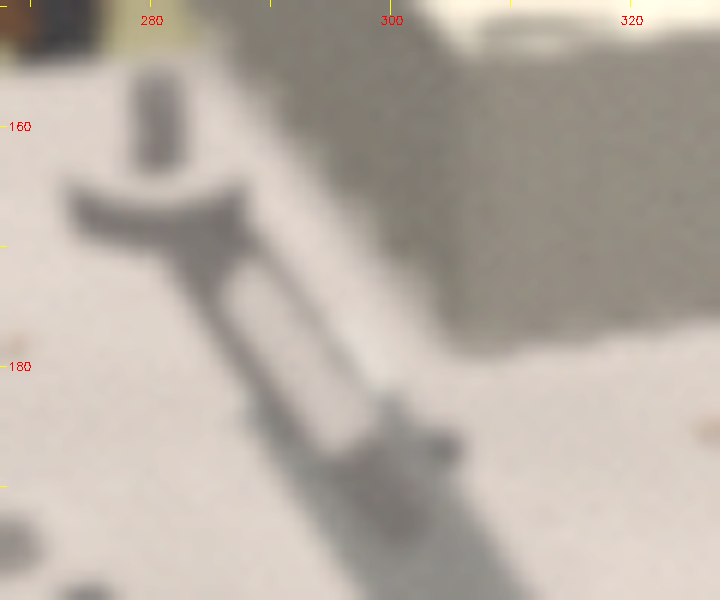

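View pics/t_bar.png

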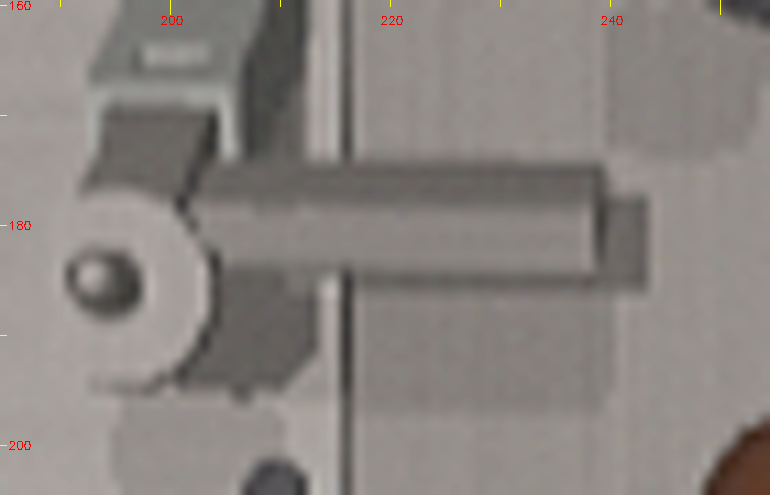

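```bash
cat > ov.py <<'E'
from h import *
SL=np.array([-.5,0,.866]);NX=np.array([.866,0,.5]);Y=np.array([0,1.,0])
def box(g): return np.array([g+a*.007*NX+b*Y+v*SL for a in(-1,1) for b in(-.026,.059) for v in(-.017,.013)])
E_=[(i,j) for i in range(8) for j in range(i+1,8) if bin(i^j).count("1")==1]
def overlay(c,g,x0,y0,x1,y1,s,name):
    crop(c,x0,y0,x1,y1,s,name); f=cv2.imread(f"pics/{name}.png"); p=(proj(c,box(g))-[x0,y0]+.5)*s
    for i,j in E_: cv2.line(f,tuple(p[i].astype(int)),tuple(p[j].astype(int)),(0,0,255),1)
    cv2.imwrite(f"pics/{name}.png",f)
E
python3 - <<'E'
from ov import *
s=imaging.capture("side");t=imaging.capture("top")
y=.067
# top-face centre line at free end: row 181.2 ; unknown z from side: near edges
def f(p):
    b=box(np.array(p)); 
    # idx a,b,v : a*4+b*2+v
    q=proj(t,b[[1,5,4]])-[(239,184.5),(239,178.2),(239.5,174.5)]
    r=proj(s,b[[1,5,4,0]])
    return q.ravel()
r=least_squares(f,(.57,.067,.12)); g=r.x; print(g,r.fun.round(1))
for z in (.10,.12,.14): print(z, proj(s,box(np.array([g[0],g[1],z]))[[1,5,4,0]]).round(1).tolist())
overlay(s,g,260,150,330,210,11,"ov_s"); overlay(t,g,185,160,255,205,11,"ov_t")
E
```

```text
[0.58627554 0.07429909 0.06549479] [ 0.  -0.3 -0.2  0.7  0.1 -0.4]
0.1 [[296.9, 201.7], [301.5, 198.5], [306.9, 206.6], [302.4, 209.8]]
0.12 [[296.9, 194.6], [301.6, 191.5], [307.1, 199.7], [302.5, 202.9]]
0.14 [[297.0, 187.5], [301.7, 184.3], [307.2, 192.7], [302.6, 195.9]]
```

View pics/ov_s.png

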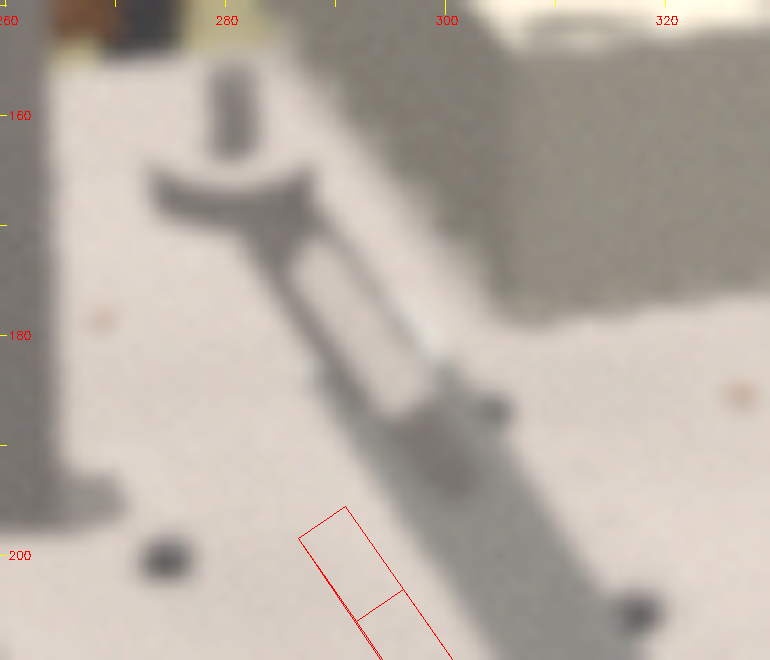

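View pics/ov_t.png

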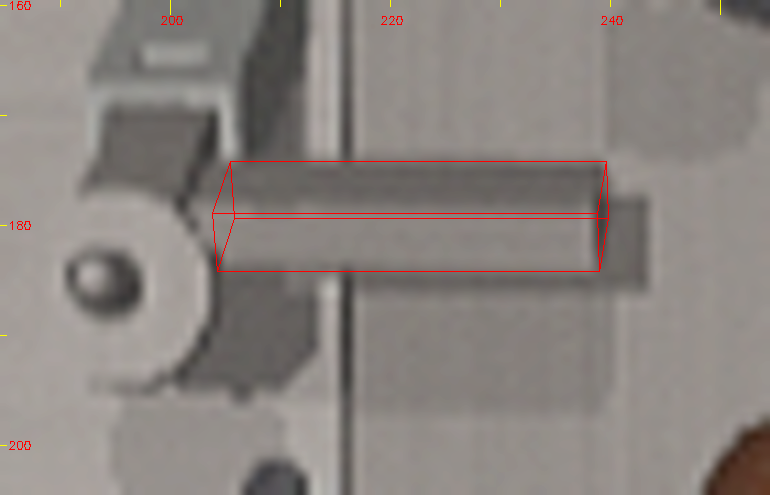

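Run:
```python
from ov import *
s=imaging.capture("side");t=imaging.capture("top")
def f(p):
    b=box(np.array(p)); 
    return np.r_[(proj(t,b[[1,5]])-[(239,184.5),(239,178.2)]).ravel(),(proj(s,b[[1,5,4,0]])-[(294.5,187.3),(298.7,184.3),(303.3,191),(300,194)]).ravel()]
r=least_squares(f,(.57,.067,.12)); g=r.x; print(g,r.fun.round(1))
overlay(s,g,260,150,330,210,11,"ov_s2"); overlay(t,g,185,160,255,205,11,"ov_t2")
```

```text
[0.57648803 0.06797497 0.14727907] [ 0.  -0.1 -0.2  0.5 -0.4 -0.8  0.1 -1.   1.1  0.8 -0.2  1. ]
```

View pics/ov_s2.png

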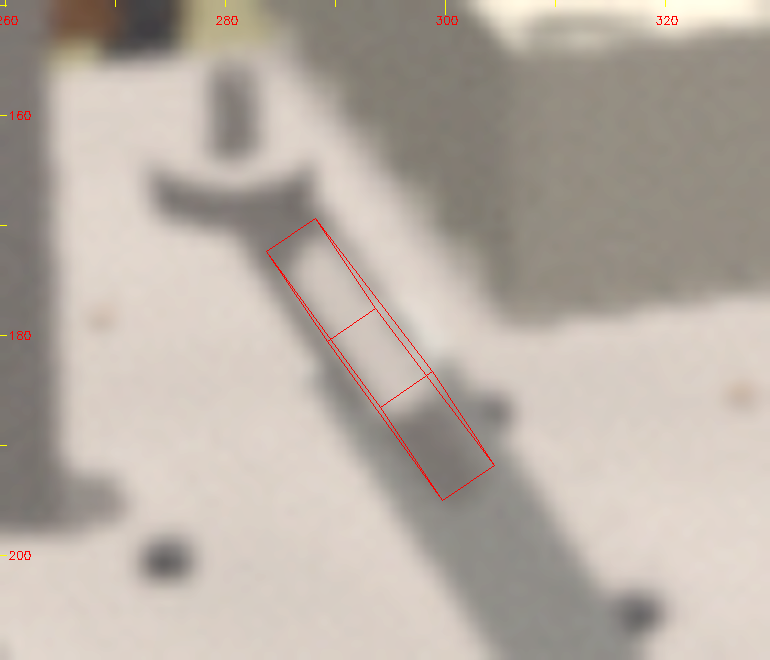

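View pics/ov_t2.png

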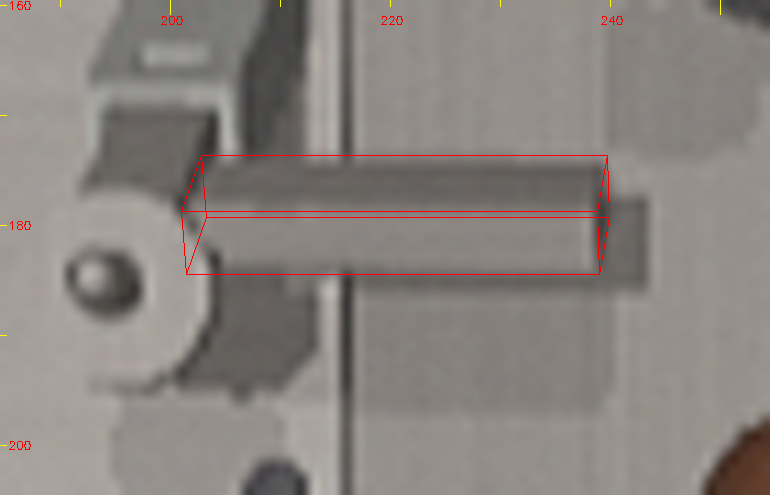

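The stand, leg grip bar (grip point ≈ (0.5755, 0.067, 0.146), leg out ≈ 8 mm) and plate agree with the given geometry. The aluminium plate is the bare one on the boards: its hole pitch measures 149 mm and its top is at z ≈ 0.046. Next, a planner helper.

```bash
cat > plan.py <<'E'
import sys; from h import *
from scipy.spatial.transform import Rotation as Ro
def plan(pos,yaw_deg):
    s=env.sense(); R=Ro.from_quat(np.r_[s["tool_rot"][1:],s["tool_rot"][0]]).as_matrix()
    cur=np.degrees(np.arctan2(R[1,0],R[0,0])); d=(yaw_deg-cur+90)%180-90
    print("clock",round(s["clock"],2),"tcp",s["tcp_pos"].round(4) if hasattr(s["tcp_pos"],"round") else s["tcp_pos"],"F",np.round(s["ft_force"],1),"w",round(float(s["width"]),4),"yaw",round(cur,2))
    print("travel mm",(R.T@(np.array(pos)-s["tcp_pos"])*1000).round(1),"turn",round(-d,2))
if __name__=="__main__": a=list(map(float,sys.argv[1:])); plan(a[:3],a[3])
E
python3 plan.py .5765 .06 .30 0
```

```text
clock 0.6 tcp [0.2387 0.5776 0.2313] F [ 1.2  0.1 -0.2] w 0.0853 yaw 67.55
travel mm [-349.4  509.9  -68.7] turn 67.55
```

>>> {"name": "carry_out", "arguments": {
  "deltas": [
    {"fingers":0.75,"travel":[0,0,-40],"turn":0},
    {"fingers":0.75,"travel":[-25,38,-70],"turn":6},
    {"fingers":0.75,"travel":[-52,76,-70],"turn":14},
    {"fingers":0.75,"travel":[-80,118,-70],"turn":22},
    {"fingers":0.75,"travel":[-108,158,-70],"turn":30},
    {"fingers":0.75,"travel":[-136,198,-70],"turn":38},
    {"fingers":0.75,"travel":[-164,240,-70],"turn":46},
    {"fingers":0.75,"travel":[-192,280,-70],"turn":54},
    {"fingers":0.75,"travel":[-220,321,-70],"turn":62},
    {"fingers":0.75,"travel":[-248,362,-70],"turn":67.5},
    {"fingers":0.75,"travel":[-276,403,-70],"turn":67.5},
    {"fingers":0.75,"travel":[-304,444,-70],"turn":67.5}
  ]
}}

```text
clock: 1.8
tcp_pos: [0.5337, 0.1252, 0.3015]
tool_rot: [-0.0, 1.0, 0.0, 0.0]
ft_force: [0.5, 0.0, 0.3]
width: 0.0635
```

```bash
python3 plan.py .5765 .06 .24 0
```

```text
clock 1.8 tcp [0.5337 0.1252 0.3015] F [0.5 0.  0.3] w 0.0635 yaw 0.03
travel mm [42.7 65.2 61.5] turn 0.03
```

>>> {"name": "carry_out", "arguments": {
  "deltas": [
    {"fingers":0.75,"travel":[20,30,0],"turn":0},
    {"fingers":0.75,"travel":[42.7,65,10],"turn":0},
    {"fingers":0.75,"travel":[42.7,65,50],"turn":0},
    {"fingers":0.75,"travel":[42.7,65,85],"turn":0},
    {"fingers":0.75,"travel":[42.7,65,100],"turn":0},
    {"fingers":0.75,"travel":[42.7,65,100],"turn":0}
  ]
}}

```text
clock: 2.4
tcp_pos: [0.5744, 0.062, 0.1992]
tool_rot: [0.0, 1.0, 0.0, -0.002]
ft_force: [0.1, -0.4, 0.5]
width: 0.0643
```

Run:
```python
from ov import *
from plan import plan
plan((.5765,.06,.124),0)
s=imaging.capture("side");t=imaging.capture("top")
crop(s,235,90,365,190,6,"s2");crop(t,150,110,290,210,5,"t2")
```

```text
clock 2.4 tcp [0.5744 0.062  0.1992] F [ 0.1 -0.4  0.5] w 0.0643 yaw 0.04
travel mm [ 2.4  2.  75.2] turn 0.04
```

View pics/s2.png

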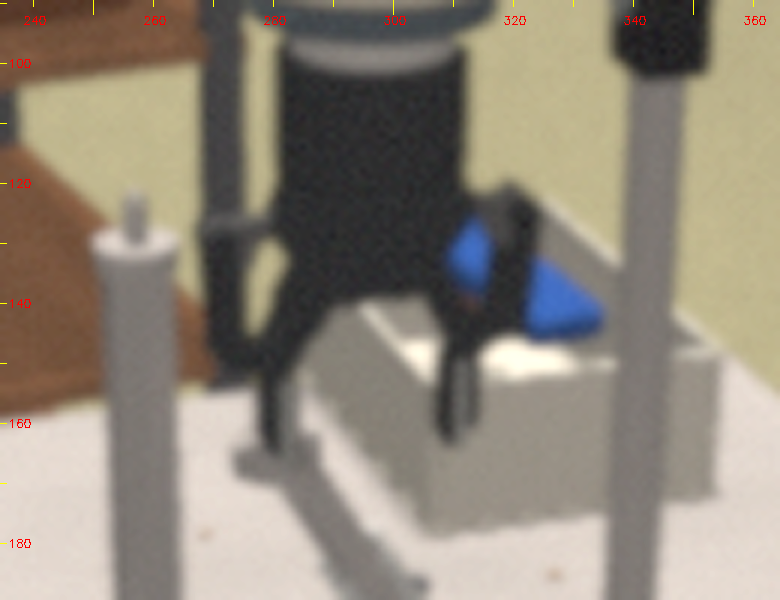

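View pics/t2.png

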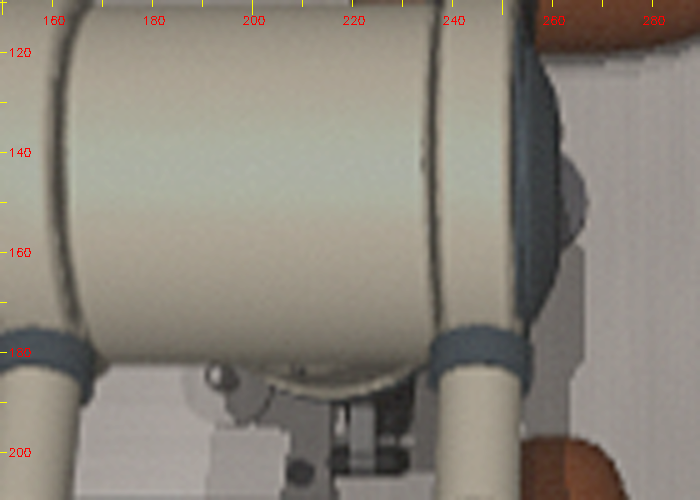

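Run:
```python
from ov import *
s=imaging.capture("side");crop(s,0,0,560,420,1.4,"s3")
s=env.sense(); print(np.round(s["tcp_pos"],4),np.round(s["joint_pos"],3))
```

```text
[0.5764 0.0623 0.2025] [0.005 0.459 1.498 0.    1.183 0.004]
```

View pics/s3.png

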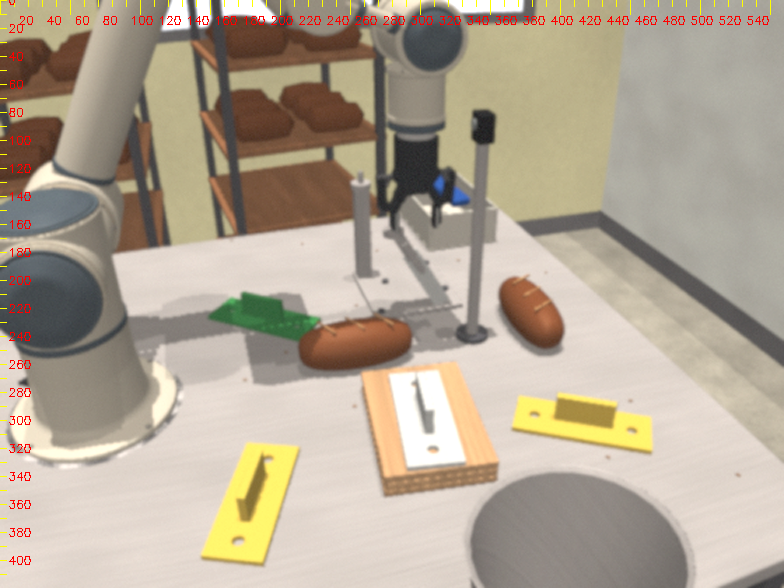

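Run:
```python
from h import *
s=imaging.capture("side")
for uv,y in [((333,29),.06),((333,29),.0),((333,29),.1),((318,90),.06),((335,90),.01)]:
    r=least_squares(lambda X:proj(s,[X[0],y,X[1]])[0]-uv,(.6,.4)); print(uv,y,r.x.round(3))
from plan import plan
plan((.5765,.06,.124),0)
```

```text
(333, 29) 0.06 [0.659 0.52 ]
(333, 29) 0.0 [0.633 0.53 ]
(333, 29) 0.1 [0.675 0.513]
(318, 90) 0.06 [0.627 0.385]
(335, 90) 0.01 [0.647 0.396]
clock 2.6 tcp [0.5765 0.0623 0.2027] F [-0.  -0.7 -0.3] w 0.064 yaw 0.06
travel mm [-0.1  2.3 78.7] turn 0.06
```

>>> {"name": "carry_out", "arguments": {
  "deltas": [
    {"fingers":0.75,"travel":[0,0,20],"turn":0},
    {"fingers":0.75,"travel":[0,0,40],"turn":0},
    {"fingers":0.75,"travel":[0,0,58],"turn":0},
    {"fingers":0.75,"travel":[0,0,70],"turn":0},
    {"fingers":0.75,"travel":[0,0,78],"turn":0},
    {"fingers":0.75,"travel":[0,0,78],"turn":0}
  ]
}}

```text
clock: 3.2
tcp_pos: [0.5756, 0.0622, 0.123]
tool_rot: [0.0, 1.0, 0.0, -0.0]
ft_force: [0.5, 0.3, 0.1]
width: 0.0638
```

Run:
```python
from ov import *
from plan import plan
plan((.5765,.06,.124),0)
s=imaging.capture("side")
crop(s,235,60,365,190,5,"s4")
```

```text
clock 3.2 tcp [0.5756 0.0622 0.123 ] F [0.5 0.3 0.1] w 0.0638 yaw 0.05
travel mm [ 0.8  2.2 -1. ] turn 0.05
```

View pics/s4.png

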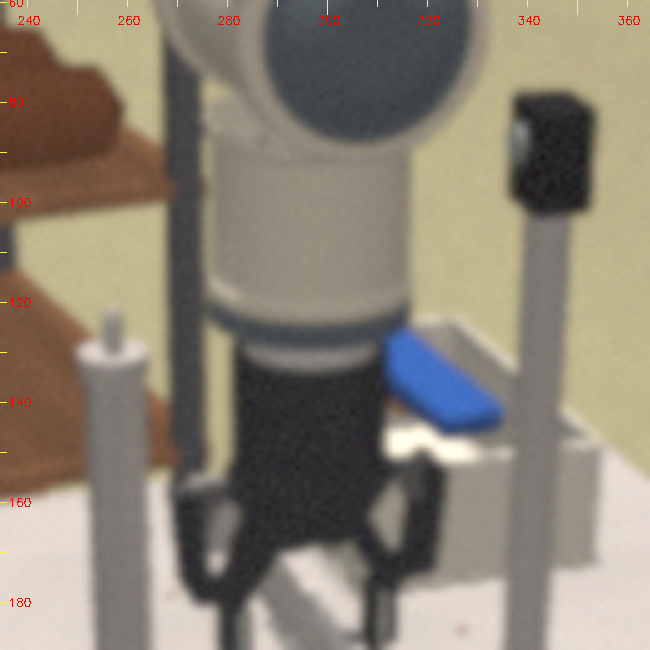

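>>> {"name": "carry_out", "arguments": {
  "deltas": [
    {"fingers":0.4,"travel":[0,0,0],"turn":0},
    {"fingers":0.2,"travel":[0,0,0],"turn":0},
    {"fingers":0.0,"travel":[0,0,0],"turn":0},
    {"fingers":0.0,"travel":[0,0,0],"turn":0},
    {"fingers":0.0,"travel":[0,0,0],"turn":0},
    {"fingers":0.0,"travel":[0,0,0],"turn":0}
  ]
}}

```text
clock: 3.85
tcp_pos: [0.5778, 0.0622, 0.1245]
tool_rot: [-0.0, 1.0, 0.0, 0.002]
ft_force: [5.3, 0.7, 2.9]
width: 0.0237
```

Run:
```python
from ov import *
from plan import plan
plan((.5765,.06,.124),0)
s=imaging.capture("side");t=imaging.capture("top")
crop(s,245,130,335,220,7,"s5");crop(t,170,140,270,220,7,"t5")
```

```text
clock 3.85 tcp [0.5778 0.0622 0.1245] F [5.3 0.7 2.9] w 0.0237 yaw 0.05
travel mm [-1.3  2.2  0.5] turn 0.05
```

View pics/s5.png

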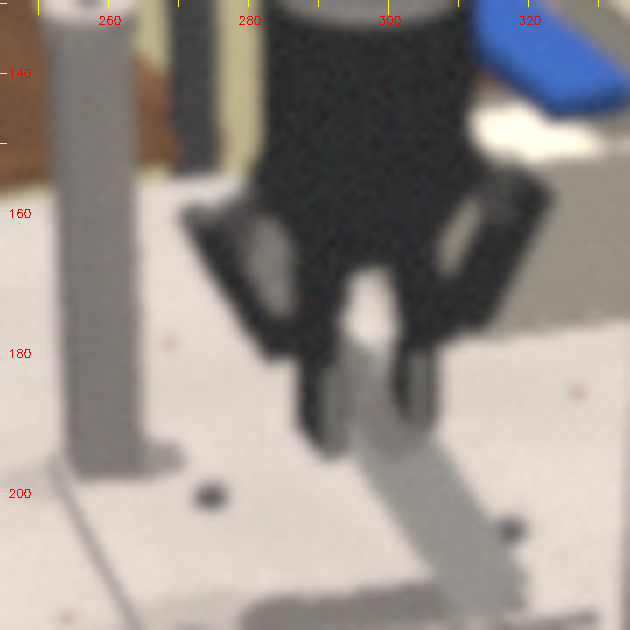

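>>> {"name": "carry_out", "arguments": {
  "deltas": [
    {"fingers":0,"travel":[-1.5,0,-2.6],"turn":0},
    {"fingers":0,"travel":[-4,0,-6.9],"turn":0},
    {"fingers":0,"travel":[-6.5,0,-11.3],"turn":0},
    {"fingers":0,"travel":[-9,0,-15.6],"turn":0},
    {"fingers":0,"travel":[-10,0,-17.3],"turn":0}
  ]
}}

```text
clock: 4.45
tcp_pos: [0.568, 0.0623, 0.1415]
tool_rot: [-0.0, 1.0, 0.0, 0.003]
ft_force: [11.5, 1.4, -9.4]
width: 0.0237
```

Run:
```python
from ov import *
from plan import plan
plan((.5765,.06,.124),0)
s=imaging.capture("side")
crop(s,245,130,335,220,7,"s6")
```

```text
clock 4.45 tcp [0.568  0.0623 0.1415] F [11.5  1.4 -9.4] w 0.0237 yaw 0.04
travel mm [ 8.5  2.3 17.6] turn 0.04
```

View pics/s6.png

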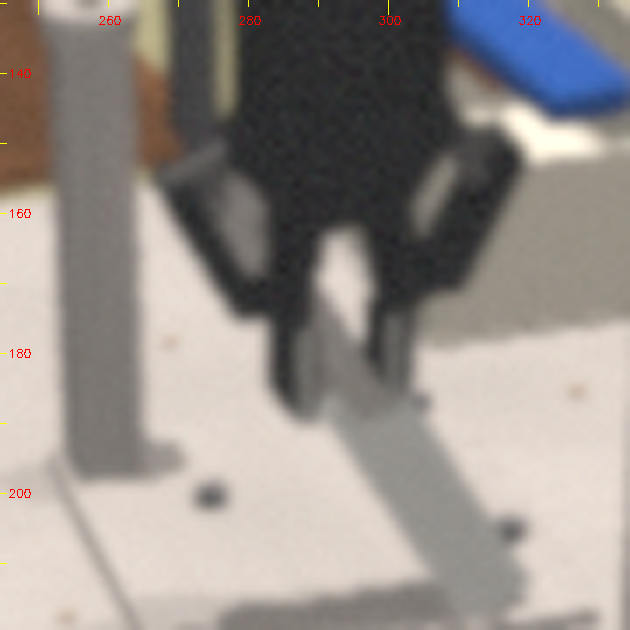

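>>> {"name": "carry_out", "arguments": {
  "deltas": [
    {"fingers":0,"travel":[-2.5,0,-4.3],"turn":0},
    {"fingers":0,"travel":[-5,0,-8.7],"turn":0},
    {"fingers":0,"travel":[-7.5,0,-13],"turn":0},
    {"fingers":0,"travel":[-9.5,0,-16.5],"turn":0},
    {"fingers":0,"travel":[-11,0,-19.1],"turn":0},
    {"fingers":0,"travel":[-11,0,-19.1],"turn":0}
  ]
}}

```text
clock: 5.1
tcp_pos: [0.5568, 0.0624, 0.1608]
tool_rot: [-0.0, 1.0, 0.0, 0.003]
ft_force: [7.5, 3.2, 0.3]
width: 0.0236
```

>>> {"name": "carry_out", "arguments": {
  "deltas": [
    {"fingers":0,"travel":[-0.5,0,-0.9],"turn":0},
    {"fingers":0,"travel":[-1,0,-1.7],"turn":0},
    {"fingers":0,"travel":[-1.5,0,-2.6],"turn":0},
    {"fingers":0,"travel":[-2,0,-3.5],"turn":0}
  ]
}}

```text
clock: 5.5
tcp_pos: [0.5551, 0.0623, 0.1639]
tool_rot: [-0.0, 1.0, 0.0, 0.003]
ft_force: [11.4, 3.2, -9.3]
width: 0.0237
```

>>> {"name": "carry_out", "arguments": {
  "deltas": [
    {"fingers":0,"travel":[-0.5,0,-0.9],"turn":0},
    {"fingers":0,"travel":[-1,0,-1.7],"turn":0},
    {"fingers":0,"travel":[-1.5,0,-2.6],"turn":0}
  ]
}}

```text
clock: 5.8
tcp_pos: [0.5535, 0.0624, 0.1666]
tool_rot: [-0.0, 1.0, 0.0, 0.003]
ft_force: [10.3, 3.4, -6.4]
width: 0.0236
```

>>> {"name": "carry_out", "arguments": {
  "deltas": [
    {"fingers":0,"travel":[-0.5,0,-0.9],"turn":0},
    {"fingers":0,"travel":[-1,0,-1.7],"turn":0}
  ]
}}

```text
clock: 6.0
tcp_pos: [0.5527, 0.0624, 0.168]
tool_rot: [-0.0, 1.0, 0.0, 0.003]
ft_force: [17.7, 2.6, -23.9]
width: 0.0237
```

Run:
```python
from ov import *
s=imaging.capture("side");t=imaging.capture("top")
crop(s,235,110,345,220,6,"s7");crop(t,170,130,270,220,7,"t7")
```

```text
(no output)
```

View pics/s7.png

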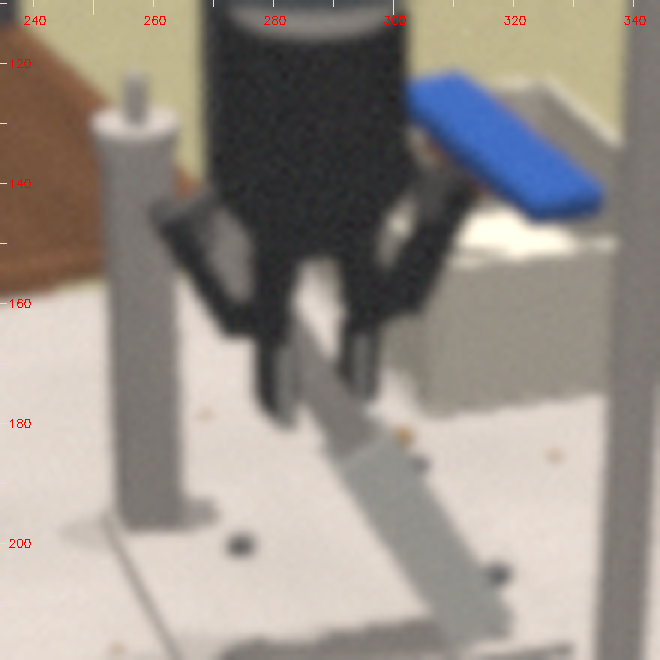

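View pics/t7.png

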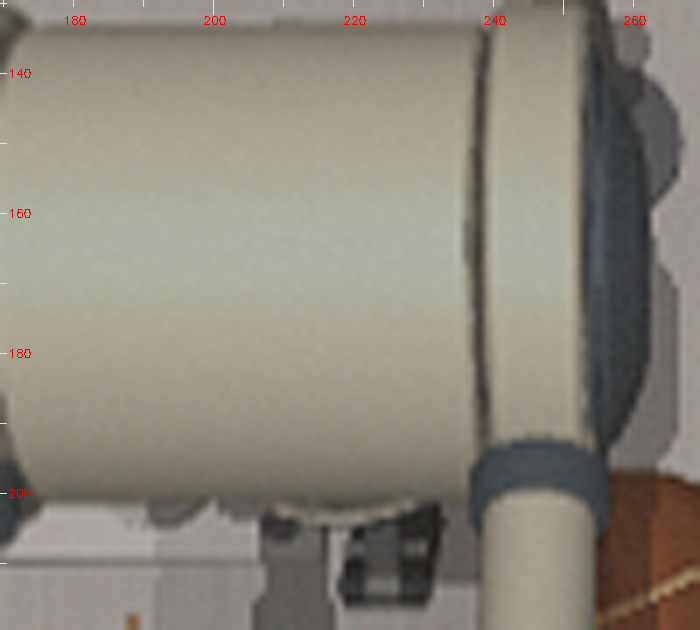

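Force along the slope jumped from 14 to about 30 N. In the side view the orange button now stands out of the sleeve at (302,182), so the leg is locked. Unload, release and lift.

>>> {"name": "carry_out", "arguments": {
  "deltas": [
    {"fingers":0,"travel":[0.4,0,0.7],"turn":0},
    {"fingers":0.3,"travel":[0.4,0,0.7],"turn":0},
    {"fingers":0.8,"travel":[0.4,0,0.7],"turn":0},
    {"fingers":0.8,"travel":[0.4,0,0.7],"turn":0},
    {"fingers":0.8,"travel":[0.4,0,0.7],"turn":0},
    {"fingers":0.8,"travel":[0.4,0,-15],"turn":0},
    {"fingers":0.8,"travel":[0.4,0,-50],"turn":0},
    {"fingers":0.8,"travel":[0.4,0,-90],"turn":0},
    {"fingers":0.8,"travel":[-10,0,-120],"turn":0},
    {"fingers":0.8,"travel":[-25,10,-120],"turn":0},
    {"fingers":0.8,"travel":[-40,40,-120],"turn":0},
    {"fingers":0.8,"travel":[-55,80,-120],"turn":0}
  ]
}}

```text
clock: 7.3
tcp_pos: [0.4944, -0.0177, 0.2877]
tool_rot: [-0.0, 1.0, 0.002, 0.0]
ft_force: [-0.1, -1.3, 1.0]
width: 0.068
```

```bash
python3 plan.py .492 -.228 .16 -9.4
python3 - <<'E'
from ov import *
s=imaging.capture("side");t=imaging.capture("top")
crop(s,235,110,345,230,6,"s8");crop(t,105,130,255,220,5,"t8")
E
```

```text
clock 7.3 tcp [ 0.4944 -0.0177  0.2877] F [-0.1 -1.3  1. ] w 0.068 yaw 0.19
travel mm [ -3.2 210.3 127.7] turn 9.59
```

View pics/s8.png

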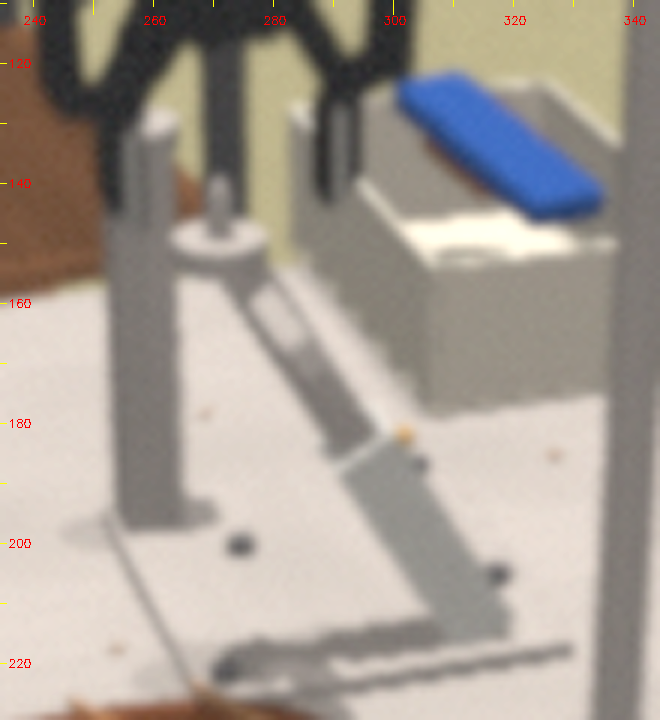

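View pics/t8.png

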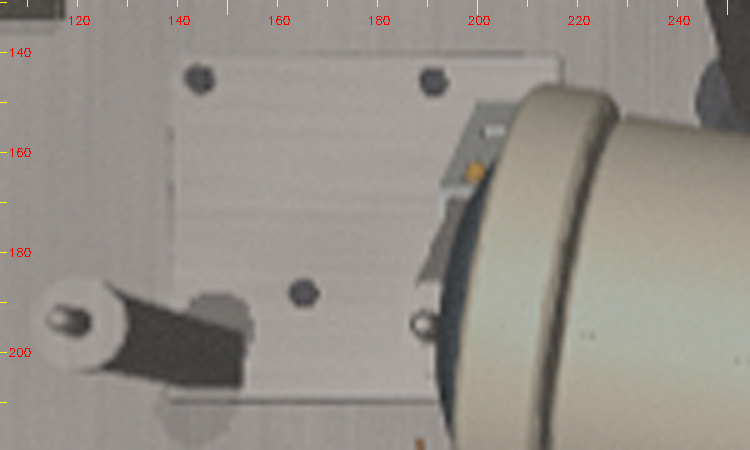

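The button shows orange in the upper sleeve hole in both views (top (199,164), side (302,182)), and the leg stays put with the gripper off. Move above the plate.

>>> {"name": "carry_out", "arguments": {
  "deltas": [
    {"fingers":0.75,"travel":[-2,40,0],"turn":3},
    {"fingers":0.75,"travel":[-3,85,0],"turn":6},
    {"fingers":0.75,"travel":[-3,130,0],"turn":9.6},
    {"fingers":0.75,"travel":[-3,175,0],"turn":9.6},
    {"fingers":0.75,"travel":[-3,210,20],"turn":9.6},
    {"fingers":0.75,"travel":[-3,210,60],"turn":9.6},
    {"fingers":0.75,"travel":[-3,210,100],"turn":9.6},
    {"fingers":0.75,"travel":[-3,210,137],"turn":9.6},
    {"fingers":0.75,"travel":[-3,210,137],"turn":9.6},
    {"fingers":0.75,"travel":[-3,210,137],"turn":9.6}
  ]
}}

```text
clock: 8.4
tcp_pos: [0.4926, -0.2278, 0.1511]
tool_rot: [-0.0, 0.997, -0.083, -0.0]
ft_force: [1.0, 0.4, 0.6]
width: 0.0639
```

```bash
python3 plan.py .492 -.228 .056 -9.4
python3 - <<'E'
from ov import *
s=imaging.capture("side");t=imaging.capture("top")
crop(s,230,200,370,350,4,"s9");crop(t,105,130,255,220,5,"t9")
for n,a,b in [("post seat",(257,130),(120.7,194.5)),("post stud",(257,122),(116.8,193.2))]:
    pass
E
```

```text
clock 8.4 tcp [ 0.4926 -0.2278  0.1511] F [1.  0.4 0.6] w 0.0639 yaw -9.54
travel mm [-0.5  0.4 95.1] turn -0.14
```

View pics/s9.png

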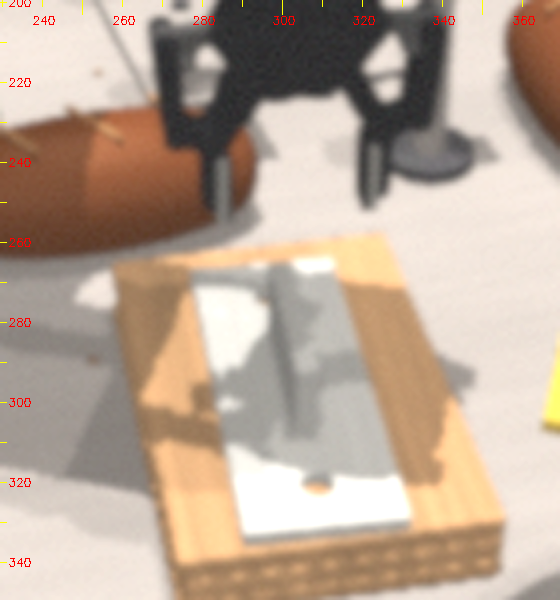

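View pics/t9.png

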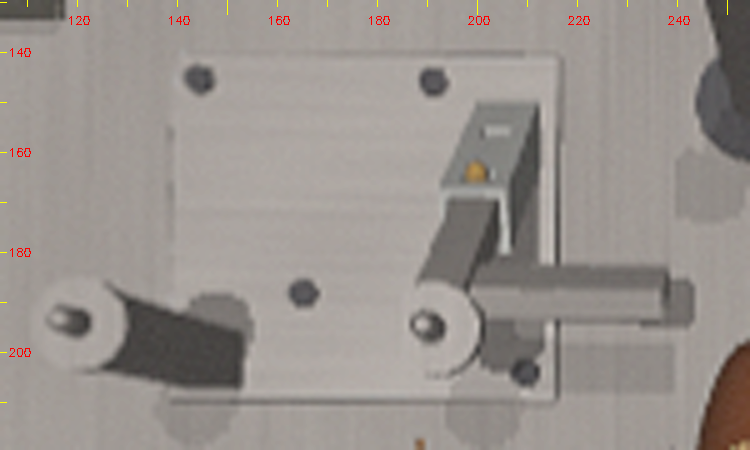

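>>> {"name": "carry_out", "arguments": {
  "deltas": [
    {"fingers":0.6,"travel":[0,0,30],"turn":0},
    {"fingers":0.6,"travel":[0,0,60],"turn":0},
    {"fingers":0.6,"travel":[0,0,80],"turn":0},
    {"fingers":0.6,"travel":[0,0,90],"turn":0},
    {"fingers":0.6,"travel":[0,0,94],"turn":0},
    {"fingers":0.6,"travel":[0,0,94],"turn":0}
  ]
}}

```text
clock: 9.1
tcp_pos: [0.493, -0.2282, 0.0574]
tool_rot: [0.0, 0.997, -0.083, 0.001]
ft_force: [-0.3, -0.5, 1.1]
width: 0.0513
```

```bash
python3 plan.py .492 -.228 .056 -9.4
python3 - <<'E'
from ov import *
s=imaging.capture("side");t=imaging.capture("top")
crop(s,245,220,365,340,5,"s10");crop(t,290,170,405,260,5,"t10")
E
```

```text
clock 9.1 tcp [ 0.493  -0.2282  0.0574] F [-0.3 -0.5  1.1] w 0.0513 yaw -9.55
travel mm [-1.1 -0.   1.4] turn -0.15
```

View pics/s10.png

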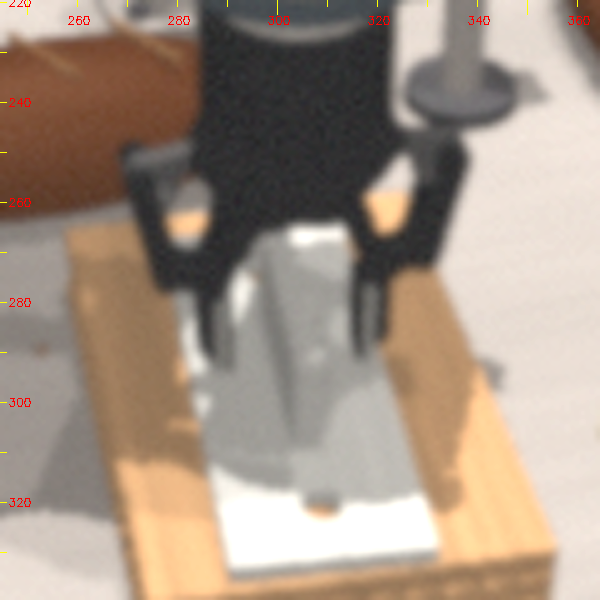

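>>> {"name": "carry_out", "arguments": {
  "deltas": [
    {"fingers":0.3,"travel":[0,0,0],"turn":0},
    {"fingers":0.1,"travel":[0,0,0],"turn":0},
    {"fingers":0,"travel":[0,0,0],"turn":0},
    {"fingers":0,"travel":[0,0,0],"turn":0},
    {"fingers":0,"travel":[0,0,0],"turn":0},
    {"fingers":0,"travel":[0,0,0],"turn":0}
  ]
}}

```text
clock: 9.8
tcp_pos: [0.4927, -0.2281, 0.057]
tool_rot: [0.0, 0.997, -0.083, 0.0]
ft_force: [-1.1, 1.1, 7.0]
width: 0.0114
```

>>> {"name": "carry_out", "arguments": {
  "deltas": [
    {"fingers":0,"travel":[0,0,-3],"turn":0},
    {"fingers":0,"travel":[0,0,-10],"turn":0},
    {"fingers":0,"travel":[0,0,-30],"turn":0},
    {"fingers":0,"travel":[0,0,-60],"turn":0},
    {"fingers":0,"travel":[0,0,-60],"turn":0},
    {"fingers":0,"travel":[0,0,-60],"turn":0}
  ]
}}

```text
clock: 10.4
tcp_pos: [0.4926, -0.228, 0.117]
tool_rot: [0.0, 0.997, -0.083, 0.001]
ft_force: [-0.2, -0.2, -4.4]
width: 0.0115
```

```bash
python3 plan.py .492 -.228 .056 -9.4
python3 - <<'E'
from ov import *
s=imaging.capture("side");t=imaging.capture("top")
crop(s,235,190,365,330,5,"s11");crop(t,105,100,405,260,2.6,"t11")
crop(t,105,170,215,215,7,"t12")
E
```

```text
clock 10.4 tcp [ 0.4926 -0.228   0.117 ] F [-0.2 -0.2 -4.4] w 0.0115 yaw -9.55
travel mm [-0.6  0.1 61. ] turn -0.15
```

View pics/s11.png

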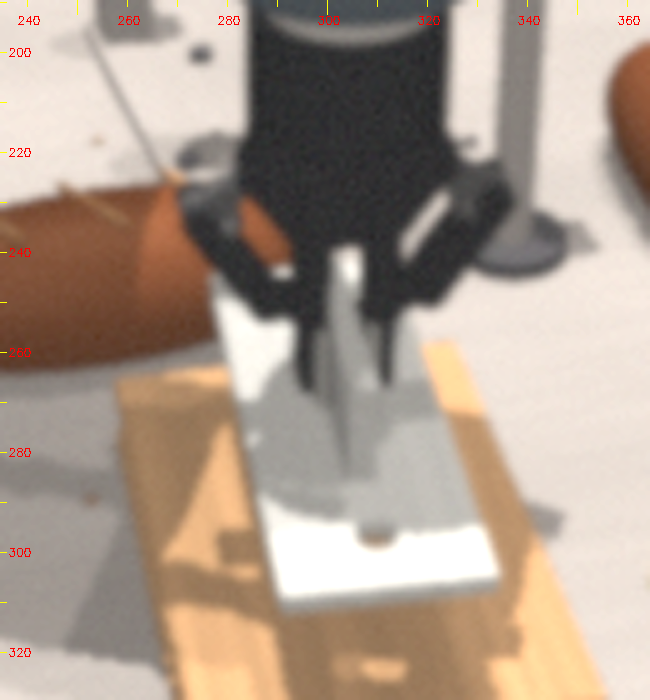

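View pics/t11.png

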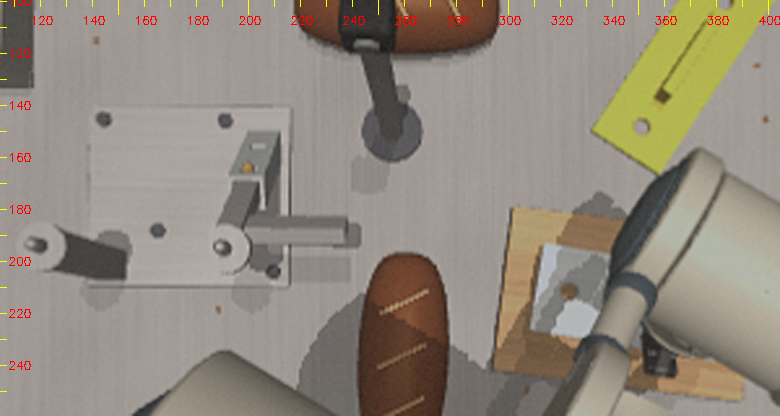

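View pics/t12.png

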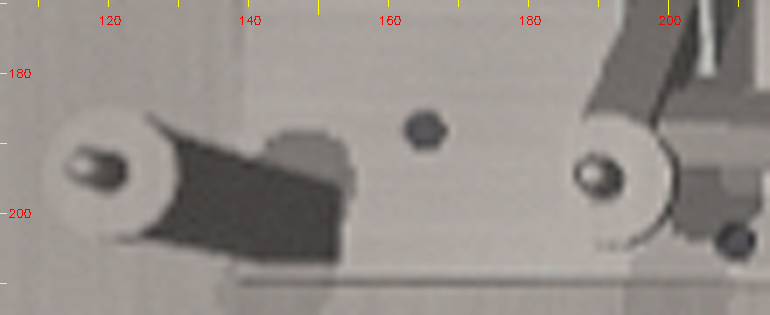

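```bash
cat > st.py <<'E'
from h import *
def ring(p,r,z,n=40):
    a=np.linspace(0,2*np.pi,n); return np.c_[p[0]+r*np.cos(a),p[1]+r*np.sin(a),np.full(n,z)]
def draw(c,P,x0,y0,x1,y1,s,name,zs=.22):
    crop(c,x0,y0,x1,y1,s,name); f=cv2.imread(f"pics/{name}.png")
    for p in P:
        for r,z,col in [(.02,zs,(0,0,255)),(.006,zs,(0,200,0)),(.006,zs+.019,(255,0,0))]:
            q=(proj(c,ring(p,r,z))-[x0,y0]+.5)*s
            cv2.polylines(f,[q.round().astype(int)],True,col,1)
    cv2.imwrite(f"pics/{name}.png",f)
E
python3 - <<'E'
from st import *
s=imaging.capture("side");t=imaging.capture("top")
print(onz(t,(120.4,194.4),.22),onz(t,(191.3,195.3),.22))
print(tri([(s,(257,130)),(t,(120.4,194.4))])[0],tri([(s,(270.5,149)),(t,(191.3,195.3))])[0])
A=onz(t,(120.4,194.4),.22);B=onz(t,(191.3,195.3),.22)
print(np.linalg.norm(A-B),(A+B)/2,np.degrees(np.arctan2(-(A-B)[0],(A-B)[1])))
draw(t,[A[:2],B[:2]],105,170,215,215,7,"d_t"); draw(s,[A[:2],B[:2]],240,110,300,160,12,"d_s")
E
```

```text
[0.53562277 0.28814334 0.22      ] [0.53360809 0.13812761 0.22      ]
[0.53594395 0.28877042 0.21802773] [0.5332614  0.13821793 0.21998346]
0.15002926540084924 [0.53461543 0.21313548 0.22      ] -0.7694239799905389
```

View pics/d_t.png

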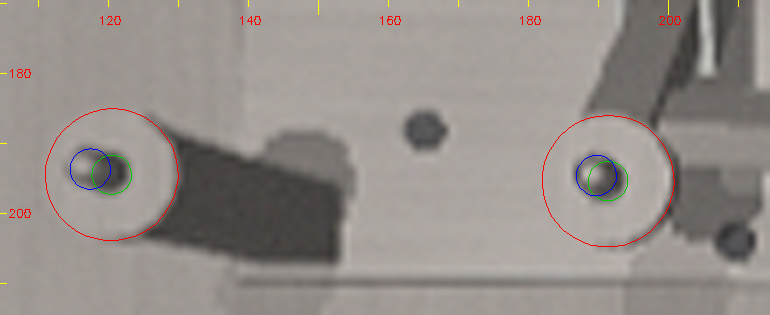

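View pics/d_s.png

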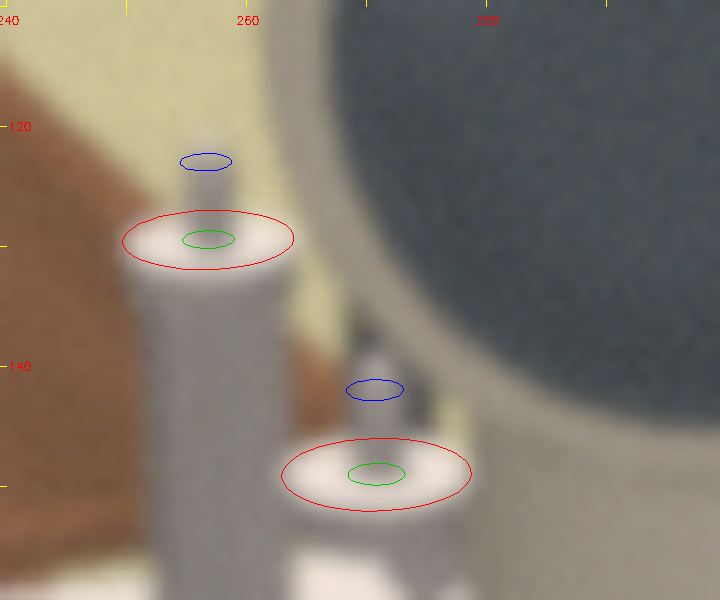

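```bash
cat > pl.py <<'E'
from st import *
def plate(c,ctr,yaw,zt,x0,y0,x1,y1,s,name):
    crop(c,x0,y0,x1,y1,s,name); f=cv2.imread(f"pics/{name}.png")
    a=np.radians(yaw); R=np.array([[np.cos(a),-np.sin(a)],[np.sin(a),np.cos(a)]])
    L=[(np.array([[-.04,-.105],[.04,-.105],[.04,.105],[-.04,.105]]),zt,(0,0,255)),(np.array([[-.04,-.105],[.04,-.105],[.04,.105],[-.04,.105]]),zt-.008,(0,160,255)),
       (ring((0,-.075),.008,0)[:,:2],zt,(0,200,0)),(ring((0,.075),.008,0)[:,:2],zt,(0,200,0)),(np.array([[-.006,-.045],[.006,-.045],[.006,.045],[-.006,.045]]),zt+.045,(255,0,0))]
    for l,z,col in L:
        q=(proj(c,np.c_[l@R.T+ctr,np.full(len(l),z)])-[x0,y0]+.5)*s
        cv2.polylines(f,[q.round().astype(int)],True,col,1)
    cv2.imwrite(f"pics/{name}.png",f)
E
python3 - <<'E'
from pl import *
s=imaging.capture("side");t=imaging.capture("top")
plate(s,[.4923,-.2282],-9.5,.108,240,220,360,330,6,"p_s")
plate(t,[.4923,-.2282],-9.5,.108,295,170,405,260,7,"p_t")
E
```

```text
(no output)
```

View pics/p_s.png

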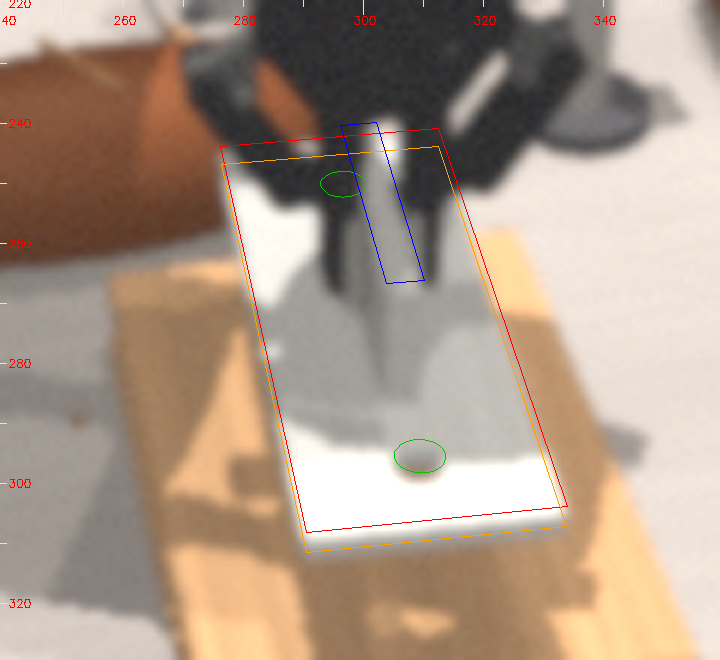

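View pics/p_t.png

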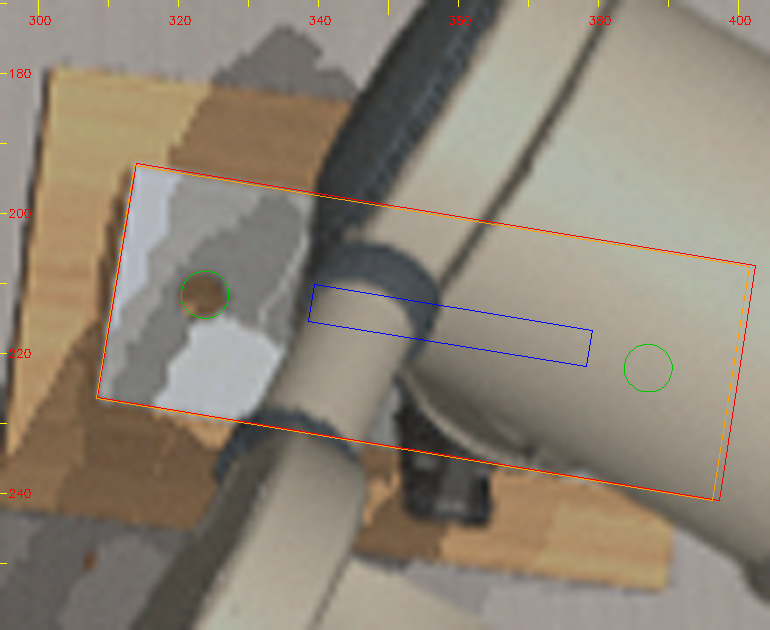

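Plate held level (the model overlay fits both views within about 1 px). Centre ≈ TCP, underside ≈ TCP − 17 mm. Carry it high towards the stand, keeping x low as it passes the sensor post.

>>> {"name": "carry_out", "arguments": {
  "deltas": [
    {"fingers":0,"travel":[0,0,-25],"turn":0},
    {"fingers":0,"travel":[0,0,-60],"turn":0},
    {"fingers":0,"travel":[0,0,-95],"turn":0},
    {"fingers":0,"travel":[0,0,-130],"turn":-2},
    {"fingers":0,"travel":[0,0,-165],"turn":-5},
    {"fingers":0,"travel":[0,0,-190],"turn":-8.8},
    {"fingers":0,"travel":[-3,-20,-193],"turn":-8.8},
    {"fingers":0,"travel":[-9,-54,-193],"turn":-8.8},
    {"fingers":0,"travel":[-15,-89,-193],"turn":-8.8},
    {"fingers":0,"travel":[-21,-123,-193],"turn":-8.8},
    {"fingers":0,"travel":[-27,-158,-193],"turn":-8.8},
    {"fingers":0,"travel":[-32,-192,-193],"turn":-8.8}
  ]
}}

```text
clock: 11.9
tcp_pos: [0.4922, -0.0318, 0.309]
tool_rot: [-0.0, 1.0, -0.007, -0.0]
ft_force: [1.0, 0.1, -3.7]
width: 0.0114
```

```bash
python3 plan.py .5349 .2133 .31 -0.77
```

```text
clock 11.9 tcp [ 0.4922 -0.0318  0.309 ] F [ 1.   0.1 -3.7] w 0.0114 yaw -0.76
travel mm [  39.4 -245.7   -1. ] turn 0.01
```

>>> {"name": "carry_out", "arguments": {
  "deltas": [
    {"fingers":0,"travel":[0,-35,0],"turn":0},
    {"fingers":0,"travel":[0,-70,0],"turn":0},
    {"fingers":0,"travel":[0,-105,0],"turn":0},
    {"fingers":0,"travel":[5,-140,0],"turn":0},
    {"fingers":0,"travel":[15,-175,0],"turn":0},
    {"fingers":0,"travel":[25,-205,0],"turn":0},
    {"fingers":0,"travel":[34,-230,0],"turn":0},
    {"fingers":0,"travel":[39,-244,0],"turn":0},
    {"fingers":0,"travel":[39.5,-246,0],"turn":0},
    {"fingers":0,"travel":[39.5,-246,0],"turn":0},
    {"fingers":0,"travel":[39.5,-246,0],"turn":0}
  ]
}}

```text
clock: 13.0
tcp_pos: [0.5352, 0.2112, 0.3094]
tool_rot: [0.0, 1.0, -0.007, -0.0]
ft_force: [0.7, -0.3, -4.7]
width: 0.0115
```

```bash
python3 plan.py .5349 .2133 .275 -0.77
python3 - <<'E'
from pl import *
s=imaging.capture("side");t=imaging.capture("top")
e=env.sense(); z=e["tcp_pos"][2]-.009; c=np.array(e["tcp_pos"][:2])+[-.0003,-.0002]
plate(s,c,-.77,z,220,70,330,170,7,"q_s")
plate(t,c,-.77,z,95,160,230,240,5.5,"q_t")
E
```

```text
clock 13.0 tcp [0.5352 0.2112 0.3094] F [ 0.7 -0.3 -4.7] w 0.0115 yaw -0.79
travel mm [-0.3 -2.1 34.4] turn -0.02
```

View pics/q_s.png

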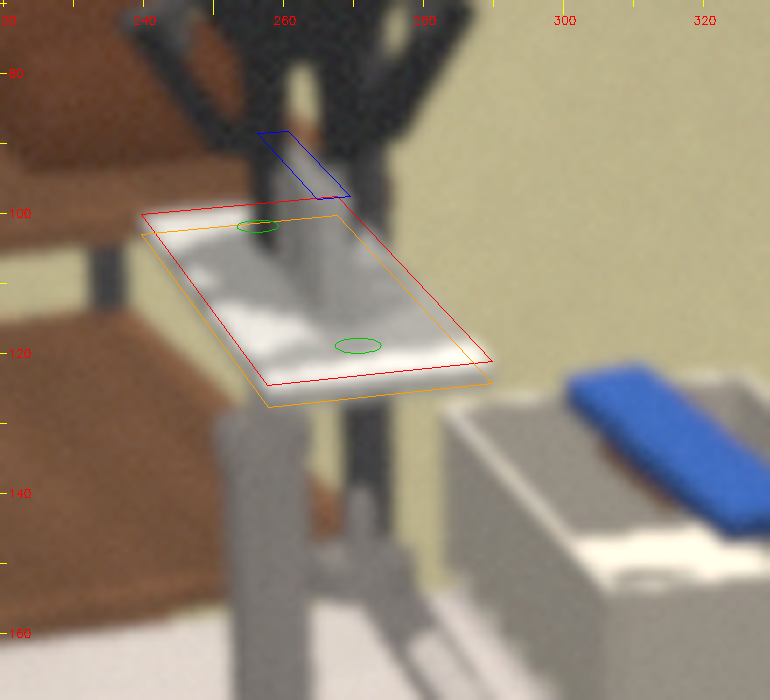

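View pics/q_t.png

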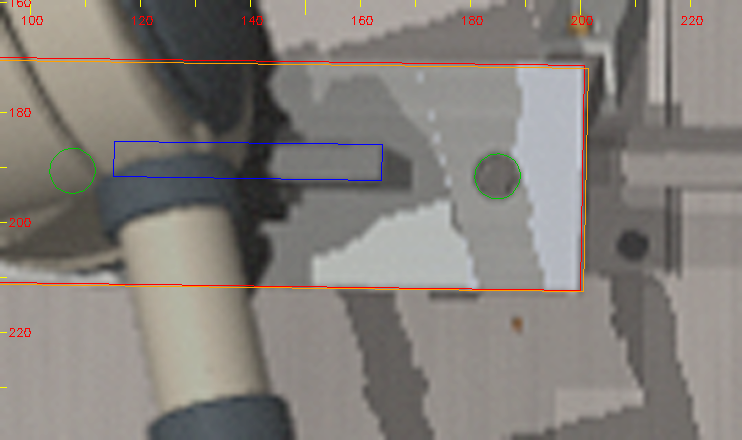

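>>> {"name": "carry_out", "arguments": {
  "deltas": [
    {"fingers":0,"travel":[-0.3,-2.1,10],"turn":0},
    {"fingers":0,"travel":[-0.3,-2.1,22],"turn":0},
    {"fingers":0,"travel":[-0.3,-2.1,34],"turn":0},
    {"fingers":0,"travel":[-0.3,-2.1,38],"turn":0},
    {"fingers":0,"travel":[-0.3,-2.1,38],"turn":0},
    {"fingers":0,"travel":[-0.3,-2.1,38],"turn":0}
  ]
}}

```text
clock: 13.7
tcp_pos: [0.5353, 0.2143, 0.2716]
tool_rot: [-0.0, 1.0, -0.007, 0.0]
ft_force: [-0.0, 0.3, -4.1]
width: 0.011
```

```bash
python3 plan.py .5349 .2133 .262 -0.77
python3 - <<'E'
from pl import *
s=imaging.capture("side");t=imaging.capture("top")
e=env.sense(); z=e["tcp_pos"][2]-.009; c=np.array(e["tcp_pos"][:2])+[-.0003,-.0002]
plate(t,c,-.77,z,155,165,225,225,11,"r_t")
f=cv2.imread("pics/r_t.png")
for zz,col in [(.245,(255,255,0)),(.22,(255,0,255))]:
    q=(proj(t,ring((.5336,.1381),.006 if zz<.24 else .003,zz))-[155,165]+.5)*11
    cv2.polylines(f,[q.round().astype(int)],True,col,1)
cv2.imwrite("pics/r_t.png",f); crop(s,220,80,310,170,7,"r_s")
E
```

```text
clock 13.7 tcp [0.5353 0.2143 0.2716] F [-0.   0.3 -4.1] w 0.011 yaw -0.75
travel mm [-0.4  1.   9.6] turn 0.02
```

View pics/r_t.png

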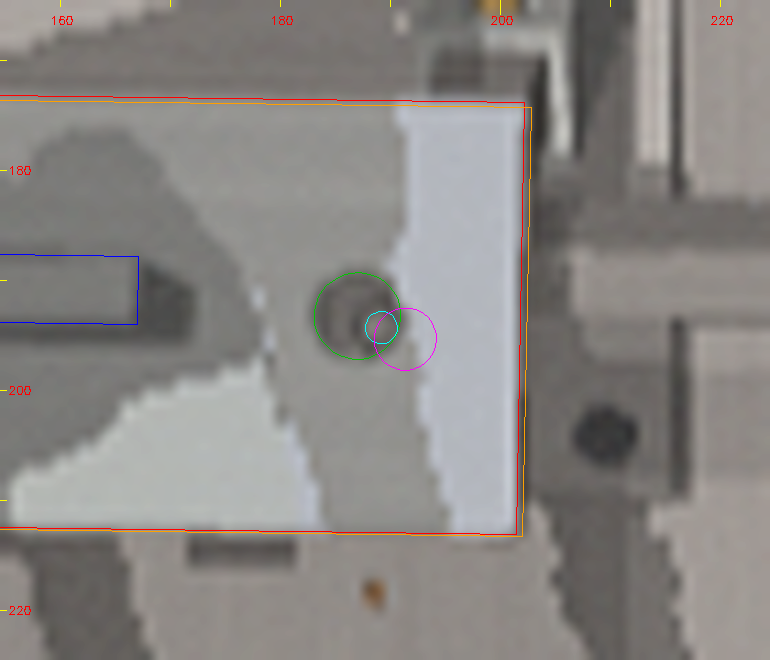

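View pics/r_s.png

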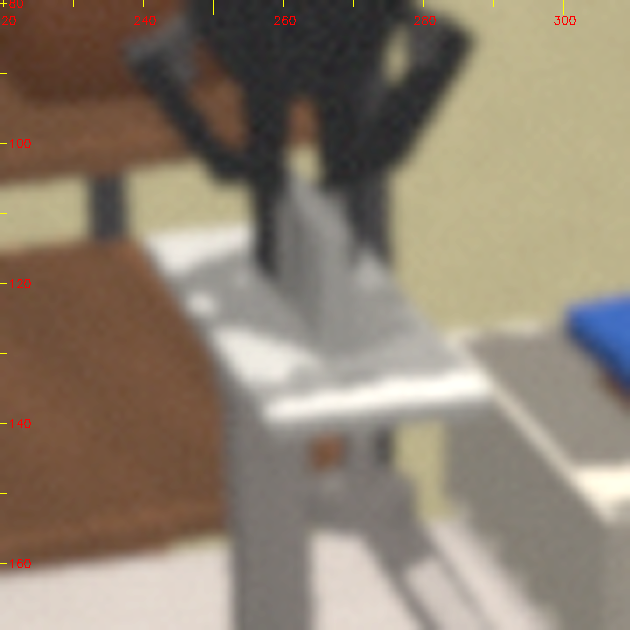

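Run:
```python
from pl import *
for i in range(4):
    t=imaging.capture("top"); e=env.sense(); print(np.round(e["tcp_pos"],4),np.round(e["ft_force"],1))
z=.2716-.009
tgt=np.array([.5346,.2131]); 
plate(t,tgt,-.77,z,155,165,225,225,11,"v_t")
```

```text
[0.5354 0.2144 0.2719] [-0.3  0.4 -3.5]
[0.5354 0.2144 0.2719] [-0.5  0.5 -5.3]
[0.5353 0.2144 0.2718] [ 0.7 -0.2 -4.1]
[0.5353 0.2144 0.2718] [-0.7 -0.9 -4.1]
```

View pics/v_t.png

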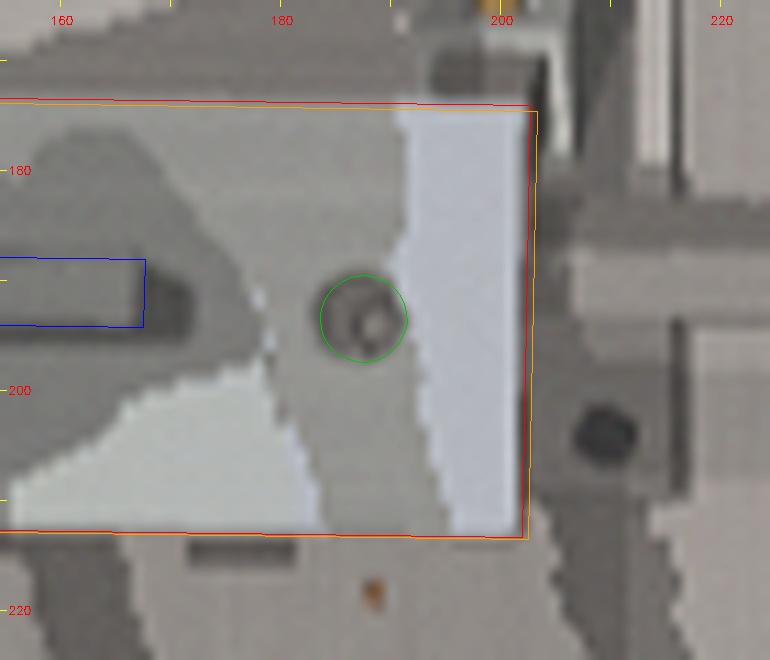

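>>> {"name": "carry_out", "arguments": {
  "deltas": [
    {"fingers":0,"travel":[-0.6,0.7,3],"turn":0},
    {"fingers":0,"travel":[-0.6,0.7,6],"turn":0},
    {"fingers":0,"travel":[-0.6,0.7,6],"turn":0}
  ]
}}

```text
clock: 14.3
tcp_pos: [0.5343, 0.2135, 0.2649]
tool_rot: [0.0, 1.0, -0.007, -0.0]
ft_force: [0.6, -0.6, -3.1]
width: 0.0114
```

```bash
python3 plan.py .5348 .2136 .255 -0.77
```

```text
clock 14.3 tcp [0.5343 0.2135 0.2649] F [ 0.6 -0.6 -3.1] w 0.0114 yaw -0.75
travel mm [ 0.5 -0.1  9.9] turn 0.02
```

Aligned to within about 0.5 mm. Lower in small steps, watching the force.

>>> {"name": "carry_out", "arguments": {
  "deltas": [
    {"fingers":0,"travel":[0.2,0,2],"turn":0},
    {"fingers":0,"travel":[0.2,0,4],"turn":0},
    {"fingers":0,"travel":[0.2,0,6],"turn":0}
  ]
}}

```text
clock: 14.6
tcp_pos: [0.5348, 0.2136, 0.2593]
tool_rot: [0.0, 1.0, -0.007, -0.0]
ft_force: [0.5, 0.2, -3.8]
width: 0.0116
```

>>> {"name": "carry_out", "arguments": {
  "deltas": [
    {"fingers":0,"travel":[0,0,2],"turn":0},
    {"fingers":0,"travel":[0,0,4],"turn":0},
    {"fingers":0,"travel":[0,0,4],"turn":0}
  ]
}}

```text
clock: 14.9
tcp_pos: [0.5346, 0.2136, 0.2552]
tool_rot: [0.0, 1.0, -0.007, -0.0]
ft_force: [-0.0, -0.4, -3.5]
width: 0.011
```

>>> {"name": "carry_out", "arguments": {
  "deltas": [
    {"fingers":0,"travel":[0,0,3],"turn":0},
    {"fingers":0,"travel":[0,0,6],"turn":0},
    {"fingers":0,"travel":[0,0,9],"turn":0},
    {"fingers":0,"travel":[0,0,12],"turn":0},
    {"fingers":0,"travel":[0,0,14],"turn":0},
    {"fingers":0,"travel":[0,0,14],"turn":0}
  ]
}}

```text
clock: 15.5
tcp_pos: [0.5346, 0.2136, 0.2411]
tool_rot: [0.0, 1.0, -0.007, -0.0]
ft_force: [0.9, 0.3, -5.0]
width: 0.0109
```

```bash
python3 plan.py .5348 .2136 .237 -0.77
python3 - <<'E'
from pl import *
s=imaging.capture("side");t=imaging.capture("top")
crop(t,155,165,225,225,11,"w_t");crop(s,220,100,310,180,8,"w_s")
E
```

```text
clock 15.5 tcp [0.5346 0.2136 0.2411] F [ 0.9  0.3 -5. ] w 0.0109 yaw -0.75
travel mm [ 0.2 -0.   4.1] turn 0.02
```

View pics/w_t.png

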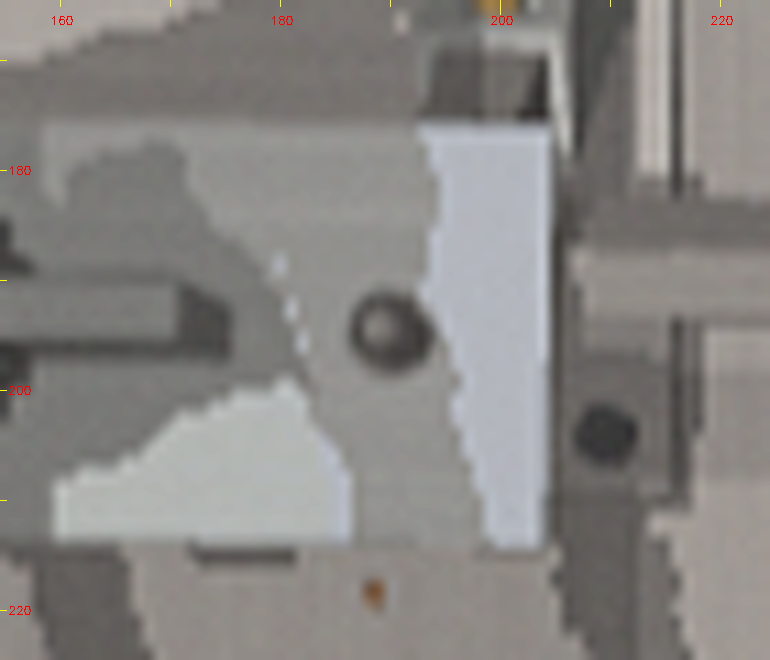

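View pics/w_s.png

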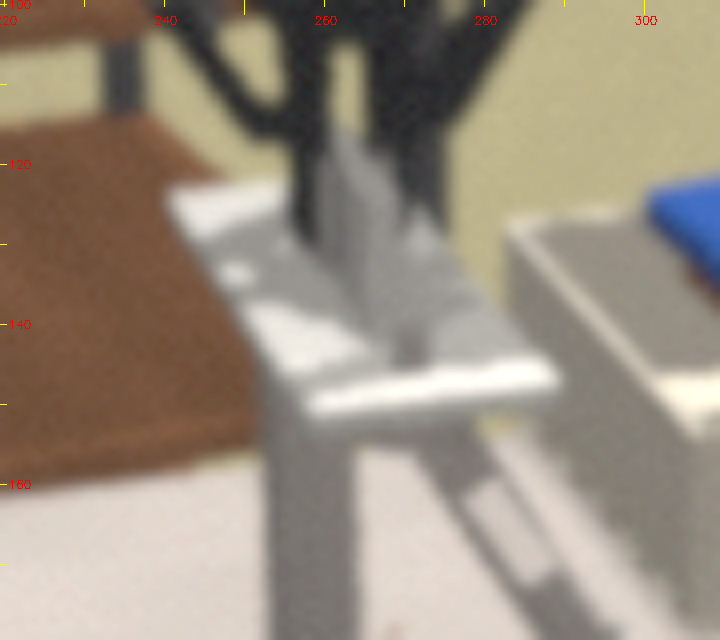

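Stud tip stands in the near hole (top (190,194.5)), no contact force. Continue to the seats in 1 mm steps.

>>> {"name": "carry_out", "arguments": {
  "deltas": [
    {"fingers":0,"travel":[0,0,1],"turn":0},
    {"fingers":0,"travel":[0,0,2],"turn":0},
    {"fingers":0,"travel":[0,0,3],"turn":0},
    {"fingers":0,"travel":[0,0,3],"turn":0}
  ]
}}

```text
clock: 16.0
tcp_pos: [0.5348, 0.2136, 0.2384]
tool_rot: [0.0, 1.0, -0.007, -0.0]
ft_force: [-0.4, 0.6, -3.4]
width: 0.0115
```

>>> {"name": "carry_out", "arguments": {
  "deltas": [
    {"fingers":0,"travel":[0,0,0.5],"turn":0},
    {"fingers":0,"travel":[0,0,1],"turn":0},
    {"fingers":0,"travel":[0,0,1],"turn":0}
  ]
}}

```text
clock: 16.3
tcp_pos: [0.535, 0.2137, 0.2377]
tool_rot: [-0.0, 1.0, -0.007, 0.0]
ft_force: [0.9, 0.3, -0.5]
width: 0.0114
```

Contact is beginning (load going off the wrist).

>>> {"name": "carry_out", "arguments": {
  "deltas": [
    {"fingers":0,"travel":[0,0,0.5],"turn":0},
    {"fingers":0,"travel":[0,0,1],"turn":0},
    {"fingers":0,"travel":[0,0,1],"turn":0}
  ]
}}

```text
clock: 16.6
tcp_pos: [0.5352, 0.2136, 0.2369]
tool_rot: [-0.0, 1.0, -0.007, 0.001]
ft_force: [2.5, -2.1, 4.0]
width: 0.0113
```

Run:
```python
from h import *
for i in range(3):
    imaging.capture("top"); e=env.sense(); print(np.round(e["tcp_pos"],4),np.round(e["ft_force"],1),np.round(e["ft_torque"],2))
s=imaging.capture("side");t=imaging.capture("top")
crop(t,155,165,225,225,11,"x_t");crop(s,220,100,310,180,8,"x_s")
```

```text
[0.5352 0.2136 0.2369] [ 1.8 -2.   5.7] [-0.15 -0.3   0.19]
[0.5353 0.2136 0.2369] [ 1.6 -1.4  6. ] [-0.18 -0.29  0.13]
[0.5353 0.2136 0.237 ] [ 1.6 -1.7  5.4] [-0.14 -0.31  0.17]
```

View pics/x_s.png

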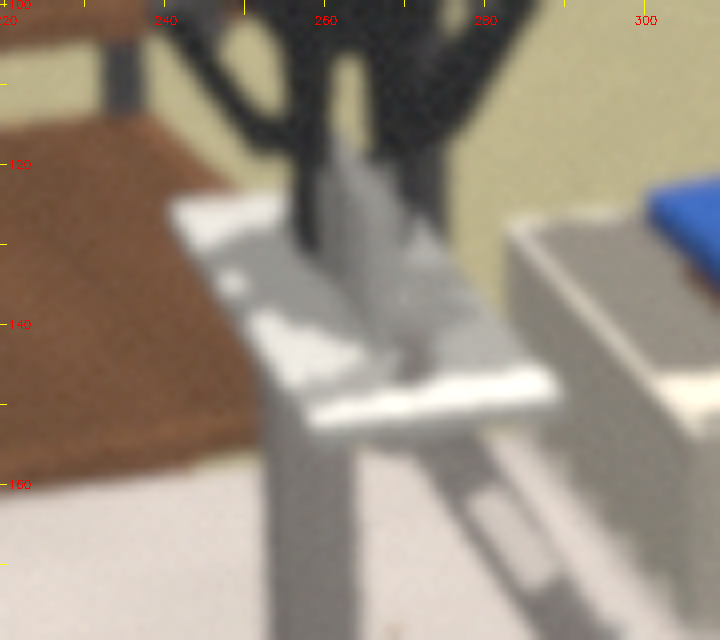

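>>> {"name": "carry_out", "arguments": {
  "deltas": [
    {"fingers":0,"travel":[0,0,0.5],"turn":0},
    {"fingers":0,"travel":[0,0,1],"turn":0},
    {"fingers":0,"travel":[0,0,1],"turn":0}
  ]
}}

```text
clock: 17.15
tcp_pos: [0.5354, 0.2135, 0.2366]
tool_rot: [-0.0, 1.0, -0.007, 0.001]
ft_force: [-0.6, -5.4, 15.1]
width: 0.0111
```

Run:
```python
from pl import *
for i in range(2):
    imaging.capture("top"); e=env.sense(); print(np.round(e["tcp_pos"],4),np.round(e["ft_force"],1),np.round(e["ft_torque"],2))
s=imaging.capture("side");t=imaging.capture("top")
c=np.array(e["tcp_pos"][:2])+[-.0003,-.0002]
plate(t,c,-.77,.228,155,165,225,225,11,"y_t");plate(s,c,-.77,.228,220,100,310,180,8,"y_s")
```

```text
[0.5354 0.2134 0.2366] [-0.2 -5.  15.3] [-0.28  0.14  0.3 ]
[0.5354 0.2134 0.2366] [-1.4 -5.3 14.5] [-0.24  0.19  0.29]
```

View pics/y_s.png

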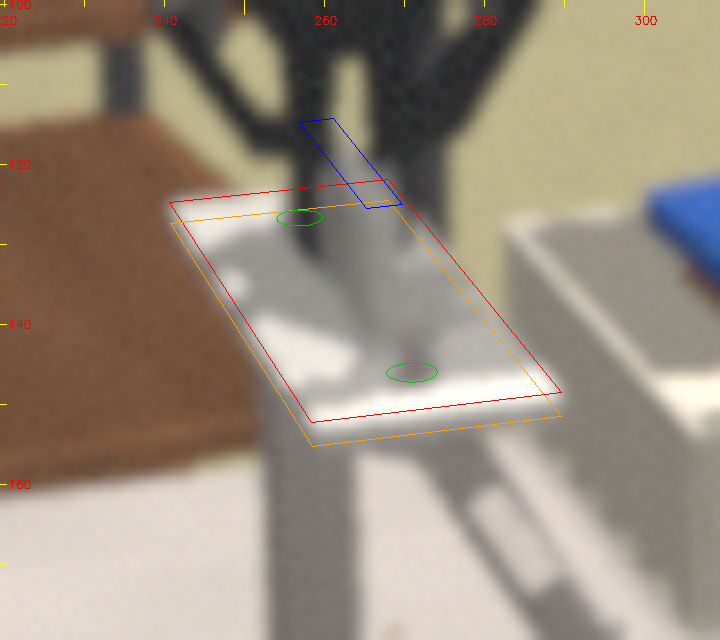

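View pics/y_t.png

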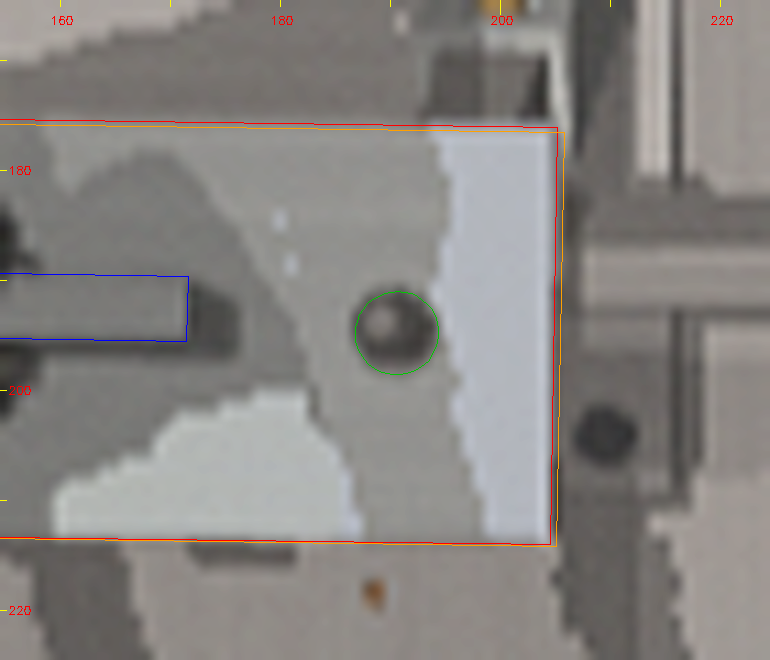

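Plate bottomed out: the TCP stops at 0.2366 under 20 N, and the overlay at seat height matches both ends. Unload, release and retreat upward.

>>> {"name": "carry_out", "arguments": {
  "deltas": [
    {"fingers":0,"travel":[0,0,-0.7],"turn":0},
    {"fingers":0,"travel":[0,0,-1.2],"turn":0},
    {"fingers":0.2,"travel":[0,0,-1.2],"turn":0},
    {"fingers":0.5,"travel":[0,0,-1.2],"turn":0},
    {"fingers":0.5,"travel":[0,0,-1.2],"turn":0},
    {"fingers":0.5,"travel":[0,0,-1.2],"turn":0},
    {"fingers":0.5,"travel":[0,0,-1.2],"turn":0}
  ]
}}

```text
clock: 18.05
tcp_pos: [0.5347, 0.2136, 0.2366]
tool_rot: [0.0, 1.0, -0.006, -0.0]
ft_force: [-0.5, -0.8, -0.2]
width: 0.0427
```

>>> {"name": "carry_out", "arguments": {
  "deltas": [
    {"fingers":0.5,"travel":[0,0,-8],"turn":0},
    {"fingers":0.5,"travel":[0,0,-30],"turn":0},
    {"fingers":0.5,"travel":[0,0,-65],"turn":0},
    {"fingers":0.5,"travel":[0,0,-100],"turn":0},
    {"fingers":0.5,"travel":[-40,0,-120],"turn":0},
    {"fingers":0.5,"travel":[-80,0,-120],"turn":0},
    {"fingers":0.5,"travel":[-110,0,-120],"turn":0},
    {"fingers":0.5,"travel":[-110,-40,-120],"turn":0},
    {"fingers":0.5,"travel":[-110,-80,-120],"turn":0},
    {"fingers":0.5,"travel":[-110,-120,-120],"turn":0},
    {"fingers":0.5,"travel":[-110,-160,-120],"turn":0},
    {"fingers":0.5,"travel":[-110,-160,-120],"turn":0}
  ]
}}

```text
clock: 19.25
tcp_pos: [0.4264, 0.3788, 0.3567]
tool_rot: [-0.001, 1.0, -0.005, 0.0]
ft_force: [-0.1, -1.3, -0.8]
width: 0.0427
```

Run:
```python
from pl import *
e=env.sense(); print(e["clock"],np.round(e["tcp_pos"],4),np.round(e["ft_force"],1))
s=imaging.capture("side");t=imaging.capture("top")
crop(s,0,0,560,420,1.4,"z_full")
crop(t,95,130,245,230,5,"z_t");plate(s,[.535,.2132],-.77,.228,225,90,325,200,7,"z_s")
```

```text
19.25 [0.4264 0.3788 0.3567] [-0.1 -1.3 -0.8]
```

View pics/z_full.png

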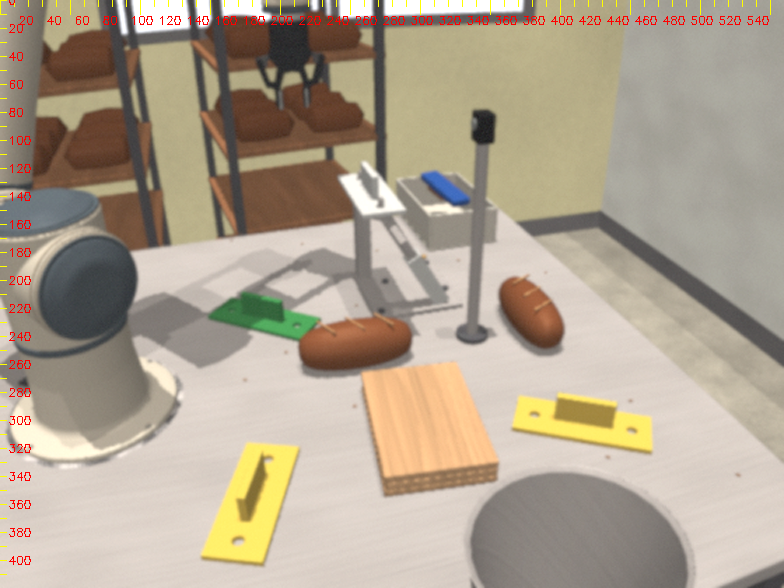

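View pics/z_t.png

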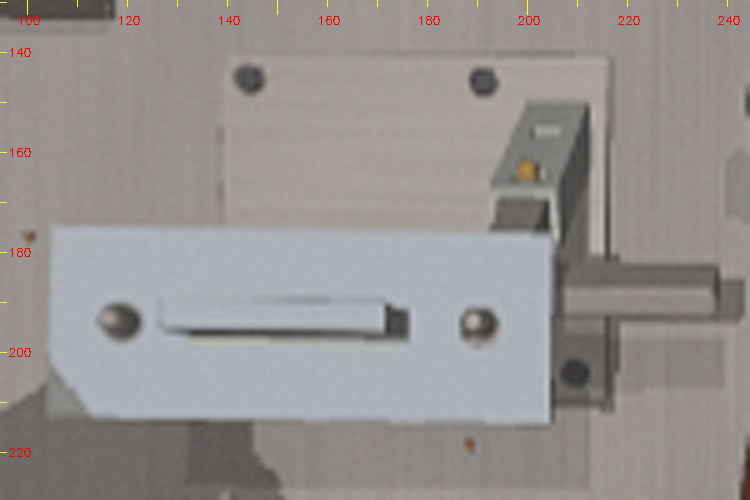

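View pics/z_s.png

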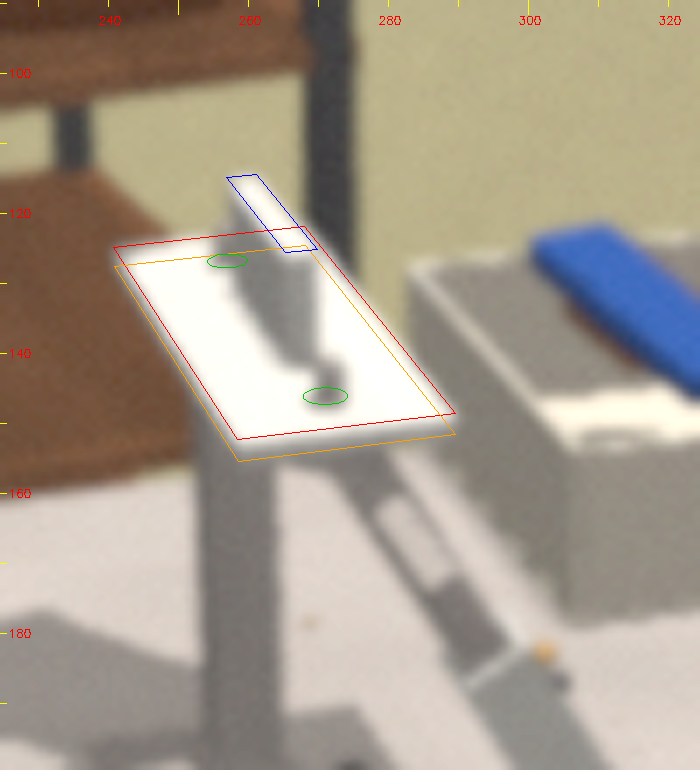

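Both studs stand through the holes (top (118,194) and (190,194.5)). The plate lies flat at seat height and the button is still out at (199,164). The loaves and sensor post are undisturbed and the gripper is clear. Handing in.

```bash
python3 -c "
from rig import workorder
print(workorder.job_done())"
```

```text
the job is handed in; nothing more can be done
None
```

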